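Hang the press's spacer rings nested on their hook

ROBOT

A 6-joint arm with a two-finger parallel gripper is mounted at the origin on the work surface. World frame = base frame: x ahead of the robot, y to its left, z up, the work surface at z = 0. Lengths are in m, angles in degrees, forces in N, time in s.
With the tool pointing down it reaches from about 0.25 to 0.725 m from the base axis. Payload 9.7 kg.
Tool frame: the origin (TCP) lies between the finger pads; the fingertips stand 11 mm ahead of it and the grasp point (between the pads) lies 8 mm behind it; z points along the fingers, y is the direction in which the jaws open and shut (so a half turn about z gives the same grasp; the last joint's range is limited). The gripper opens to 85 mm and grips with 20 to 120 N. Pads are 22 mm wide; open, the fingers measure 114 mm over their backs; the gripper's body (76 mm by 85 mm) begins 54 mm behind the grasp point. The pads swing forward as they close: fully open they stand 13 mm farther back than shut.
Start: joints at [71.62, 4.979, 10.078, 95.1, 0, 90], TCP at [0.173, 0.522, 0.242] pointing down, gripper open.
Joint ranges: [-179.16, 179.16], [-48.56, 103.87], [-65.8, 70.77], [-126.05, 130.52], [-82.76, 87.17], [-180, 180]. Speed limits (degrees/s): [127.2, 127.2, 147.25, 180, 180, 180].

INTERFACE

Orientations are given as [roll, pitch, yaw] about the fixed x, y, z axes, in that order (R = Rz(yaw) Ry(pitch) Rx(roll)).
In Python, from workcell import bot gives the robot as it stands.
- The arm moves only by the tool play_rows, never from a script. Its argument "targets" is a list of rows, each an object of numbers: "fingers": the gripper command: -1 is shut, 1 is fully open, values between are in proportion; "x", "y", "z": the shift along the tool's x, y, z in m; "wx", "wy", "wz": the turn, a rotation vector about the tool's x, y, z in degrees. In form: [{"fingers": .., "x": .., "y": .., "z": .., "wx": .., "wy": .., "wz": ..}, ...]. A call has 1 to 20 rows; each row is the pose to reach, as a shift and turn from the pose commanded when the call began, along the tool's axes at that moment; what a row does not reach only later rows make up. A row lasts 1/12 s, in which the tool goes at most 41.7 mm and 7.16 degrees, less where a joint would pass 70% of its speed; a pose out of reach is approached as far as the arm can. A call with a gripper value outside its range is refused whole. The fingers move at their own pace and stop on an object; "grip_force" is the grip in N (left out, the last holds). Time passes only in rows, so rows that repeat a pose let the fingers close. It gives the time, the measured TCP pose, the force and the opening at its end, in the units of the state.
- bot.get_obs(): the state, without advancing time (a new reading comes with each control period).
- bot.camera(name): name is "scene" or "top" or "wrist"; returns (picture, depth): 420x560x3 uint8, blue, green, red; 420x560 float32, m along the optical axis (not along the pixel's ray), 0 where there is no reading.
- bot.get_calibration(name): a dict with "fx", "fy", "cx", "cy" (pixels), "camera_from_world" (4x4, takes a point from world to camera coordinates). Camera axes: x right, y down, z forward; pixel columns grow to the right and rows downward; lengths in m; the calibration is good to about 2 mm. The wrist camera is an equidistant fisheye: a pixel r from the principal point sees the ray r / f radians off the axis. A picture is of the moment at which its call begins: read the wrist's pose just before it. get_calibration takes no time and is no camera call; for the wrist camera it gives the pose at the moment of the call.
- bot.job_done(): hands the job in, once; it reports no verdict.
Trained networks look in the newest picture that a camera, given by its name, has taken for a name from the list of things; names that differ only in an ending like _2 or _b are one class to them, and where a whole thing is asked for, a point or a joint stands for the part that bears it (a point fixed in the world has none). Each returns a list of dicts, best first, with "confidence" (0 to 1); they miss things now and then, are a little off and sometimes report something else, mostly with a low value. They report only what shows in the picture. A call takes as long as a camera call. They do not tell look-alikes from the thing itself.
- bot.look_for(query, camera): "extent" ([left, top, right, bottom] in pixels, round what is visible of it).
- bot.outline_of(query, camera): "region" (420x560 bool, what is visible of it) and "extent" ([left, top, right, bottom] in pixels, round what is visible of it).
- bot.place_of(query, camera): "point" ([row, column] in pixels: a listed point, or the origin of a listed thing).
The state is a dict: "time": time; "q": joint angles; "qd": joint speeds; "joint_efforts": joint torques, N m; "ee_pos": TCP position; "tcp_rot": TCP orientation; "wrist_force": force on the tool from outside, world axes, zero at the start; "torque": the same for the moment, N m; "opening": finger opening in m.
Only numpy, scipy, OpenCV 4.12 (cv2) and the standard library are available. Lean on these libraries where they do the work, as an engineer would, in place of code of your own. Each camera call takes 0.05 s, during which the arm holds its last target.

TASK

Put the crimping press's three painted spacer rings back on their hook: blue first, then yellow over its nose, then red over the nose of the yellow one. Thread each over the upturned tip, let it rest on the rod, slide it back and press it firmly home against what is behind it before fetching the next, feeling for the stop and never forcing it: no more than 30 N on the hook in all. Let go of the stack and leave everything else, the bare ring included, where it is.

Things in the scene. Friction and masses are not known exactly. Their poses are not given: they have to be found in the camera images.
- hook: Fixed stand: 10 mm steel base plate 130 x 110 mm, blue square post 45 mm wide reaching 180 mm high, and a level steel rod 12 mm thick pointing from the post along the stand's -x, its axis 165 mm above the table. Origin on the table under the rod's root; z up.
- hook_root (a point): Point on the rod's axis at the post face. Axes as the hook. A collar with a rubber bumper ring (48 mm across, 10 mm long) is clamped on the rod: the bumper's front face, where the blue ring's back must seat, lies 18 to 42 mm from the root, different each time and not reported: find it by touch.
- hook_tip (a point): Point on the line of the rod's axis, 138 mm from the root. The rod is straight for 130 mm from the root; its last 8 mm bend up, the highest metal 16 mm above the rod's axis.
- bumper (a joint): Squeeze of the rubber bumper along the rod, in m: 0 free, 0.004 hard stop; about 4 N per mm. The blue ring pressed firmly home squeezes it 2 to 3 mm (8 to 12 N); with more rings on the rod, friction takes part of the push. It springs back when let go.
- ring_small: Blue ring, first on the hook: band 56 mm across (x -10 to +5 mm), behind it a flange 63 mm across (x +5 to +10), flat back; front nose of bare steel 46 mm across, 5 mm long. Origin on its axis; +x to its back. Bore 36 mm; hung, its axis is 12 mm below the rod's. 0.14 to 0.34 kg.
- ring_medium: Yellow ring, second: band 62 mm across (x -11 to +5 mm), behind it a flange 69 mm across (x +5 to +11) with a recess 50 mm across, 6 mm deep, for the blue nose; front nose 52 mm across, 5 mm long. Home: flange against blue band, origins 21 mm apart. Origin on its axis; +x to its back. Bore 36 mm; hung, its axis is 12 mm below the rod's. 0.14 to 0.34 kg.
- ring_large: Red ring, last: band 68 mm across (x -11 to +5 mm), behind it a flange 75 mm across (x +5 to +11) with a recess 56 mm across, 6 mm deep, for the yellow nose; flat front. Home: flange against yellow band, origins 22 mm apart. Origin on its axis; +x to its back. Bore 36 mm; hung, its axis is 12 mm below the rod's. 0.14 to 0.34 kg.
- ring_plain: Bare dark steel ring of the yellow one's size without nose: not part of the set, stays in the rack.
- rack: Fixed plywood rack 235 x 85 mm, 24 mm high, in which the four rings stand on edge in saddles 50 mm apart along its x axis (in any order), backs towards its +x; the rings' axes lie 44 mm (blue), 47 mm (yellow, bare) and 51 mm (red) above the table. Dividers 22 mm high, 44 mm wide stand between them. Origin under its centre.
- tin: Red tin, 84 mm across, 80 mm high; bystander. Origin under its centre.
- spanner: Steel spanner 200 mm long lying flat; bystander.
- fitting_a: Brass hose fitting, 32 mm hexagon, 44 mm high; bystander.
- elbow: Steel elbow fitting about 60 mm long; bystander.
- ferrule: Steel ferrule, 28 mm across, 42 mm high; bystander.
- oil: Yellow oil bottle, 56 mm across, 150 mm high; bystander.
Things that resemble listed ones, but are neither listed nor needed, are in the scene too. There is more than one size of the ring_large; the job needs the smallest. Several things have the shape of the ring_medium; the one meant has the colours described above.

How it is judged:
By the outcome, as a careful person would: the job done as asked, in the order asked, and still so for the second after the job is handed in, with the robot touching nothing.
It also fails if it takes over 72 s, if anything falls off the work surface, if the arm or the gripper's body presses on something with over 40 N, if the wrist force passes 120 N, or if a joint passes its speed limit or range.

## Working session

There is one attempt and no reset: what is moved stays moved. The work goes in short steps, Python scripts to look and compute and a tool call to move; the robot and the scene stay as the last step left them, time stands still between calls to the robot, and variables do not carry over. Pictures are saved under pics/ and viewed, and the job is handed in when it is done.

Besides the shell and the picture viewer there is one more tool, called after "Request:" by a JSON object that holds its "op" and its "data", one argument or row to a line. play_rows: Moves the arm, as the interface text tells. Its arguments: {"type":"object","properties":{"targets":{"type":"array","items":{"type":"object","properties":{"fingers":{"type":"number"},"x":{"type":"number"},"y":{"type":"number"},"z":{"type":"number"},"wx":{"type":"number"},"wy":{"type":"number"},"wz":{"type":"number"}}}},"grip_force":{"type":"number"}},"required":["targets"]}

```bash
ls; mkdir -p pics; python3 - <<'E'
from workcell import bot
import cv2
print(bot.get_obs())
for n in ("scene","top","wrist"):
    im,d=bot.camera(n); cv2.imwrite(f"pics/{n}0.png",im)
    c=bot.get_calibration(n); print(n,c)
    import numpy as np; np.save(f"pics/{n}0_d.npy",d)
E
```

```text
pics
{'time': 0.0, 'q': array([ 7.16192644e+01,  5.01004206e+00,  1.00345701e+01,  9.50984791e+01,
       -1.24730532e-03,  9.00018039e+01]), 'qd': array([-0.07142576, -0.04317272,  0.02998608, -0.07149658,  0.02254347,
        0.05205989]), 'joint_efforts': array([ 6.66640655e-03, -5.20379841e+01,  4.64809191e+01,  1.59712415e-02,
        2.78131056e-04,  4.34107321e-06]), 'ee_pos': array([0.17337165, 0.52174113, 0.24159424]), 'tcp_rot': array([-1.79926049e+02,  1.24963258e-03,  1.61617462e+02]), 'wrist_force': array([ 0.86750357, -0.17530585,  0.03082665]), 'torque': array([0.02251108, 0.00447319, 0.02335334]), 'opening': 0.08529914428990006}
scene {'fx': 511.4674773363253, 'fy': 511.4674773363253, 'cx': 273.9422959220255, 'cy': 202.8585257139947, 'camera_from_world': array([[-0.83202204,  0.55473381, -0.00311868,  0.46824149],
       [ 0.3468449 ,  0.51581423, -0.78334813, -0.12944997],
       [-0.43294103, -0.65284461, -0.6215754 ,  1.68857358],
       [ 0.        ,  0.        ,  0.        ,  1.        ]])}
top {'fx': 533.0016429775508, 'fy': 533.0016429775508, 'cx': 279.62550045204046, 'cy': 218.01679233668017, 'camera_from_world': array([[-1.42757564e-02, -9.99898072e-01,  2.19653695e-04,
         3.70423889e-02],
       [-9.95299028e-01,  1.41890489e-02, -9.58045756e-02,
         5.96860762e-01],
       [ 9.57916938e-02, -1.58630389e-03, -9.95400138e-01,
         1.86495669e+00],
       [ 0.00000000e+00,  0.00000000e+00,  0.00000000e+00,
         1.00000000e+00]])}
wrist {'fx': 325.19226210127806, 'fy': 325.19226210127806, 'cx': 281.93459615213396, 'cy': 207.87814629632462, 'camera_from_world': array([[ 0.31411876,  0.94938258, -0.0014565 , -0.54994762],
       [ 0.91600813, -0.30267236,  0.26328416, -0.03524697],
       [ 0.24951656, -0.08403666, -0.96471723,  0.37934561],
       [ 0.        ,  0.        ,  0.        ,  1.        ]])}
```

View pics/scene0.png

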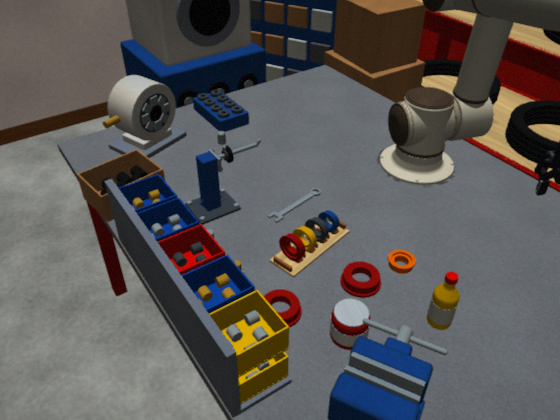

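View pics/top0.png

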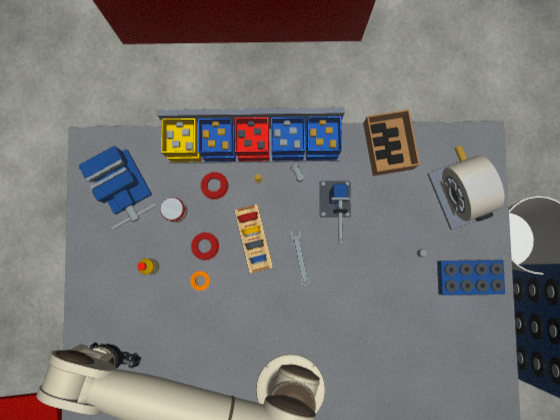

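View pics/wrist0.png

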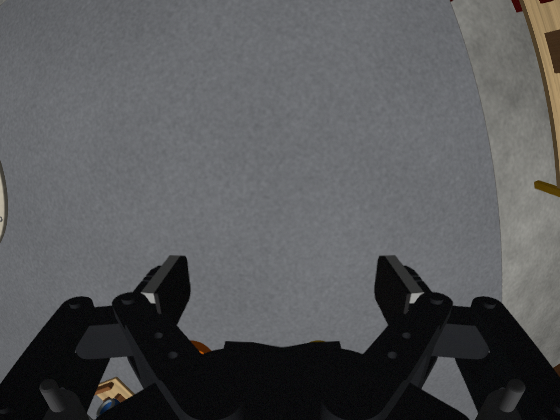

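The top view shows the rack at about (255,238) with red (247,215), yellow (250,230), dark (254,243) and blue (259,258). The hook post is at (340,190), with its rod running to (340,240). The look-alikes are two loose red rings at (214,185) and (205,246), and an orange ring at (200,281).

```bash
cat > h.py <<'E'
from workcell import bot
import numpy as np, cv2
from scipy.spatial.transform import Rotation as Rot
def ray(c,u,v,fish=False):
    x=(u-c['cx'])/c['fx']; y=(v-c['cy'])/c['fy']
    if fish:
        r=np.hypot(x,y); s=np.sinc(r/np.pi) # sin r / r
        d=np.array([x*s,y*s,np.cos(r)])
    else: d=np.array([x,y,1.0])
    return d
def campose(c):
    T=np.linalg.inv(c['camera_from_world']); return T[:3,:3],T[:3,3]
def unproj_z(c,u,v,zw,fish=False):
    R,t=campose(c); d=R@ray(c,u,v,fish); s=(zw-t[2])/d[2]; return t+s*d
def unproj_d(c,u,v,dep,fish=False):
    R,t=campose(c); d=ray(c,u,v,fish); d=d/d[2]*dep; return t+R@d
def proj(c,P,fish=False):
    p=c['camera_from_world'][:3,:3]@np.asarray(P)+c['camera_from_world'][:3,3]
    if fish:
        r=np.hypot(p[0],p[1]); th=np.arctan2(r,p[2]); k=th/max(r,1e-9)
        return np.array([c['cx']+c['fx']*p[0]*k,c['cy']+c['fy']*p[1]*k])
    return np.array([c['cx']+c['fx']*p[0]/p[2],c['cy']+c['fy']*p[1]/p[2]])
def tool():
    o=bot.get_obs(); return Rot.from_euler('xyz',o['tcp_rot'],degrees=True).as_matrix(),np.array(o['ee_pos']),o
E
python3 - <<'E'
from h import *
for cam in ("top","scene"):
    im,d=bot.camera(cam); c=bot.get_calibration(cam)
    for q,z in (("rack",0),("hook",0),("hook_root",.165),("hook_tip",.165),("ring_small",.044),("ring_medium",.047),("ring_large",.051),("ring_plain",.047)):
        for r in bot.place_of(q,cam)[:4]:
            v,u=r['point']; print(cam,q,round(r['confidence'],2),np.round([u,v],1),np.round(unproj_z(c,u,v,z),4))
im=cv2.imread('pics/top0.png'); 
a=cv2.resize(im[200:280,225:285],None,fx=6,fy=6,interpolation=cv2.INTER_CUBIC)
s=cv2.imread('pics/scene0.png')[195:285,260:360]
b=cv2.resize(s,None,fx=4,fy=4,interpolation=cv2.INTER_CUBIC)
b=cv2.copyMakeBorder(b,0,480-b.shape[0],0,0,cv2.BORDER_CONSTANT)
cv2.imwrite('pics/crop1.png',np.hstack([a,b]))
E
```

```text
top rack 0.6 [251.8 238.6] [0.5272 0.1295 0.    ]
top hook 0.77 [337.2 207.9] [ 0.6338 -0.1801  0.    ]
top hook_root 0.86 [340.2 197.8] [ 0.6485 -0.1726  0.165 ]
top hook_root 0.49 [258.5 254.7] [0.4645 0.0996 0.165 ]
top hook_tip 0.87 [336.6 243.2] [ 0.4985 -0.157   0.165 ]
top ring_small 0.56 [256.5 256.1] [0.4631 0.1114 0.044 ]
top ring_medium 0.64 [202.  280.5] [0.3811 0.3017 0.047 ]
top ring_medium 0.5 [251.6 228.1] [0.5614 0.1275 0.047 ]
top ring_large 0.93 [204.  246.1] [0.5004 0.2941 0.051 ]
top ring_large 0.66 [247.3 217.5] [0.5986 0.142  0.051 ]
top ring_large 0.61 [213.4 183.9] [0.7196 0.2607 0.051 ]
top ring_plain 0.7 [253.9 243.9] [0.5058 0.1199 0.047 ]
top ring_plain 0.49 [249.1 230.1] [0.5545 0.1363 0.047 ]
scene rack 0.89 [306.1 248.1] [0.5409 0.1229 0.    ]
scene hook 0.64 [219.2 207.2] [ 0.6499 -0.1611  0.    ]
scene hook_root 0.69 [212.9 159.9] [ 0.653  -0.1676  0.165 ]
scene hook_tip 0.62 [261.1 142.8] [ 0.4946 -0.1684  0.165 ]
scene hook_tip 0.61 [292.  244.6] [0.6688 0.2329 0.165 ]
scene ring_small 0.53 [328.  218.2] [0.4492 0.0973 0.044 ]
scene ring_medium 0.85 [301.5 237.5] [0.5579 0.1228 0.047 ]
scene ring_medium 0.82 [399.4 259.5] [0.4035 0.3243 0.047 ]
scene ring_medium 0.23 [327.6 221.4] [0.4609 0.11   0.047 ]
scene ring_large 0.92 [278.2 305.7] [0.7386 0.2814 0.051 ]
scene ring_large 0.86 [293.7 246.1] [0.5963 0.1415 0.051 ]
scene ring_large 0.64 [363.4 277. ] [0.5204 0.3218 0.051 ]
scene ring_plain 0.61 [315.6 229.4] [0.5078 0.1179 0.047 ]
scene ring_plain 0.57 [329.4 222.8] [0.4605 0.1173 0.047 ]
scene ring_plain 0.25 [222.  139.1] [ 0.4903 -0.424   0.047 ]
scene ring_plain 0.15 [220.6 206. ] [ 0.6695 -0.1107  0.047 ]
```

View pics/crop1.png

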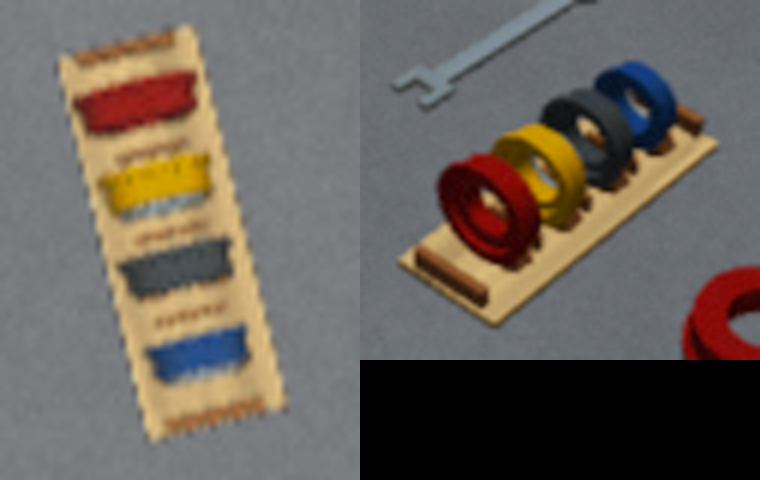

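The backs (flanges) face the far end, +x world, the same way as the hook. The rack's red is nearest the far end, followed by yellow with its steel nose, bare dark, and blue nearest the robot. I'll move the wrist camera over the rack next.

```bash
cat >> h.py <<'E'
def goto(pos,yaw,roll=180,pitch=0):
    """shift/rotvec in tool axes from current measured pose"""
    R,p,o=tool(); sh=R.T@(np.array(pos)-p)
    Rt=Rot.from_euler('xyz',[roll,pitch,yaw],degrees=True).as_matrix()
    rv=Rot.from_matrix(R.T@Rt).as_rotvec(degrees=True)
    print('shift',np.round(sh,4),'turn',np.round(rv,2),'dist',round(float(np.linalg.norm(sh)),3))
E
python3 - <<'E'
from h import *
goto([.38,.10,.30],194)
goto([.38,.10,.30],194-360)
E
```

```text
shift [-0.3291 -0.3353 -0.0577] turn [  0.     0.   -32.38] dist 0.473
shift [-0.3291 -0.3353 -0.0577] turn [  0.     0.   -32.38] dist 0.473
```

Request:
{"op": "play_rows", "data": {
  "targets": [
    {"x":-0.082,"y":-0.084,"z":-0.04,"wz":-8},
    {"x":-0.164,"y":-0.168,"z":-0.058,"wz":-16},
    {"x":-0.329,"y":-0.335,"z":-0.058,"wz":-32.4},
    {"x":-0.329,"y":-0.335,"z":-0.058,"wz":-32.4},
    {"x":-0.329,"y":-0.335,"z":-0.058,"wz":-32.4},
    {"x":-0.329,"y":-0.335,"z":-0.058,"wz":-32.4},
    {"x":-0.329,"y":-0.335,"z":-0.058,"wz":-32.4},
    {"x":-0.329,"y":-0.335,"z":-0.058,"wz":-32.4},
    {"x":-0.329,"y":-0.335,"z":-0.058,"wz":-32.4},
    {"x":-0.329,"y":-0.335,"z":-0.058,"wz":-32.4},
    {"x":-0.329,"y":-0.335,"z":-0.058,"wz":-32.4},
    {"x":-0.329,"y":-0.335,"z":-0.058,"wz":-32.4},
    {"x":-0.329,"y":-0.335,"z":-0.058,"wz":-32.4},
    {"x":-0.329,"y":-0.335,"z":-0.058,"wz":-32.4},
    {"x":-0.329,"y":-0.335,"z":-0.058,"wz":-32.4},
    {"x":-0.329,"y":-0.335,"z":-0.058,"wz":-32.4}
  ]
}}

```text
$.targets[0]: bad value
```

```bash
python3 - <<'E'
from h import *
R,p,o=tool(); print(o['time'],o['q'].round(1),p,o['tcp_rot'],o['wrist_force'],o['opening'])
c=bot.get_calibration('wrist'); im,d=bot.camera('wrist'); cv2.imwrite('pics/w1.png',im); np.savez('pics/w1.npz',d=d,**{k:np.array(v) for k,v in c.items()})
for q,z in (("rack",0),("ring_small",.044),("ring_medium",.047),("ring_large",.051),("ring_plain",.047),("hook_root",.165),("hook_tip",.165)):
    for r in bot.place_of(q,'wrist')[:3]:
        v,u=r['point']; print(q,round(r['confidence'],2),np.round([u,v],1),np.round(unproj_z(c,u,v,z,True),4))
E
```

```text
1.05 [71.6  5.  10.1 95.1 -0.  90. ] [0.17343116 0.52194489 0.24229737] [1.79997726e+02 4.26698770e-04 1.61620237e+02] [-0.40735373 -0.49148658  0.22494078] 0.08581896746508244
ring_small 0.49 [108.6 410.9] [0.4543 0.1051 0.044 ]
hook_tip 0.28 [108.7 409.1] [0.3255 0.2679 0.165 ]
```

View pics/w1.png

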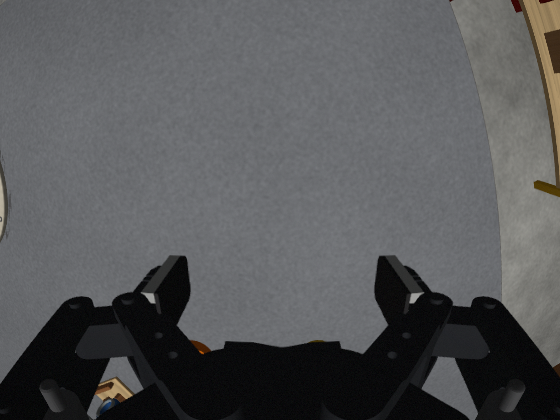

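```bash
python3 - <<'E'
from h import *
goto([.48,.11,.30],194)
E
```

```text
shift [-0.4208 -0.2943 -0.0577] turn [  0.     0.   -32.38] dist 0.517
```

Request:
{"op": "play_rows", "data": {
  "targets": [
    {"fingers":1,"x":-0.08,"y":-0.084,"z":-0.04,"wx":0,"wy":0,"wz":-8},
    {"fingers":1,"x":-0.421,"y":-0.294,"z":-0.058,"wx":0,"wy":0,"wz":-32.4},
    {"fingers":1,"x":-0.421,"y":-0.294,"z":-0.058,"wx":0,"wy":0,"wz":-32.4},
    {"fingers":1,"x":-0.421,"y":-0.294,"z":-0.058,"wx":0,"wy":0,"wz":-32.4},
    {"fingers":1,"x":-0.421,"y":-0.294,"z":-0.058,"wx":0,"wy":0,"wz":-32.4},
    {"fingers":1,"x":-0.421,"y":-0.294,"z":-0.058,"wx":0,"wy":0,"wz":-32.4},
    {"fingers":1,"x":-0.421,"y":-0.294,"z":-0.058,"wx":0,"wy":0,"wz":-32.4},
    {"fingers":1,"x":-0.421,"y":-0.294,"z":-0.058,"wx":0,"wy":0,"wz":-32.4},
    {"fingers":1,"x":-0.421,"y":-0.294,"z":-0.058,"wx":0,"wy":0,"wz":-32.4},
    {"fingers":1,"x":-0.421,"y":-0.294,"z":-0.058,"wx":0,"wy":0,"wz":-32.4},
    {"fingers":1,"x":-0.421,"y":-0.294,"z":-0.058,"wx":0,"wy":0,"wz":-32.4},
    {"fingers":1,"x":-0.421,"y":-0.294,"z":-0.058,"wx":0,"wy":0,"wz":-32.4},
    {"fingers":1,"x":-0.421,"y":-0.294,"z":-0.058,"wx":0,"wy":0,"wz":-32.4},
    {"fingers":1,"x":-0.421,"y":-0.294,"z":-0.058,"wx":0,"wy":0,"wz":-32.4},
    {"fingers":1,"x":-0.421,"y":-0.294,"z":-0.058,"wx":0,"wy":0,"wz":-32.4},
    {"fingers":1,"x":-0.421,"y":-0.294,"z":-0.058,"wx":0,"wy":0,"wz":-32.4}
  ]
}}

```text
time: 2.78
ee_pos: [0.48, 0.1103, 0.3002]
tcp_rot: [180.0, -0.0, -166.0]
wrist_force: [0.7, 1.0, -0.0]
opening: 0.0854
```

```bash
python3 - <<'E'
from h import *
R,p,o=tool(); print(o['time'],o['q'].round(1),p,o['tcp_rot'],o['wrist_force'],o['opening'])
c=bot.get_calibration('wrist'); im,d=bot.camera('wrist'); cv2.imwrite('pics/w2.png',im); np.savez('pics/w2.npz',d=d,**{k:np.array(v) for k,v in c.items()})
for q,z in (("rack",0),("ring_small",.044),("ring_medium",.047),("ring_large",.051),("ring_plain",.047),("hook_root",.165),("hook_tip",.165)):
    for r in bot.place_of(q,'wrist')[:3]:
        v,u=r['point']; print(q,round(r['confidence'],2),np.round([u,v],1),np.round(unproj_z(c,u,v,z,True),4))
E
```

```text
2.7833 [ 12.9  -1.2  10.3 101.5   0.   -1.1] [0.48003673 0.11031083 0.30019031] [ 1.79987963e+02 -2.06985625e-02 -1.66010646e+02] [ 6.53126742e-01  9.54824210e-01 -6.67539261e-04] 0.08537588697460255
rack 0.59 [283.7 203.4] [0.5232 0.124  0.    ]
ring_small 0.8 [284.9 158. ] [0.4574 0.1087 0.044 ]
ring_small 0.45 [242.4 331. ] [0.7143 0.1095 0.044 ]
ring_medium 0.83 [443.2 140.5] [0.3803 0.299  0.047 ]
ring_medium 0.59 [281.8 237.5] [0.5553 0.1293 0.047 ]
ring_large 0.8 [408.7 222.1] [0.495  0.2843 0.051 ]
ring_large 0.8 [335.  339.4] [0.6924 0.2445 0.051 ]
ring_large 0.66 [283.6 272.3] [0.6005 0.1431 0.051 ]
ring_plain 0.87 [282.4 196. ] [0.5029 0.117  0.047 ]
hook_root 0.62 [ 21.1 273.5] [ 0.643  -0.1739  0.165 ]
hook_tip 0.95 [ 18.6 160.7] [ 0.504  -0.1721  0.165 ]
```

View pics/w2.png

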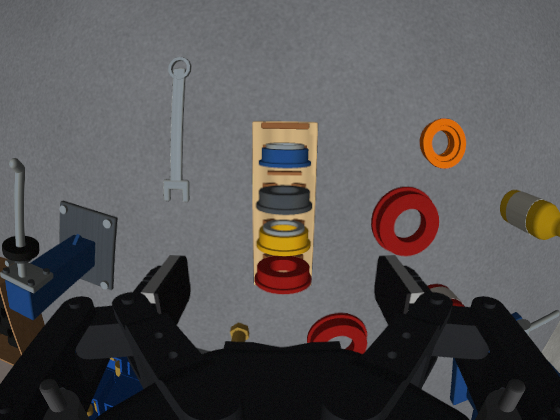

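```bash
cat > cloud.py <<'E'
from h import *
def cloud(f):
    n=np.load(f); d=n['d']; c={k:n[k] for k in n.files if k!='d'}
    v,u=np.mgrid[0:420,0:560]; x=(u-c['cx'])/c['fx']; y=(v-c['cy'])/c['fy']; r=np.hypot(x,y)
    s=np.sinc(r/np.pi)/np.cos(r); P=np.stack([x*s*d,y*s*d,d],-1)
    R,t=campose(c); return P@R.T+t, d, c
E
python3 - <<'E'
from cloud import *
P,d,c=cloud('pics/w2.npz'); im=cv2.imread('pics/w2.png'); hsv=cv2.cvtColor(im,cv2.COLOR_BGR2HSV)
# rack wood mask
ok=(d>0)
sub=np.zeros_like(ok); sub[110:300,245:325]=1
Z=P[...,2]
print('table z',np.median(P[60:100,220:350,2]))
wood=ok&sub&(Z>0.004)&(Z<.03)&(hsv[...,0]>8)&(hsv[...,0]<25)&(hsv[...,1]>60)&(hsv[...,2]>120)
print(wood.sum(), np.percentile(Z[wood],[5,50,95]))
pts=P[wood][:,:2].astype(np.float32); rc=cv2.minAreaRect(pts); print('rack rect',rc)
for name,(lo,hi) in dict(blue=((100,120,40),(125,255,255)),yellow=((18,140,80),(32,255,255)),red=((0,150,50),(6,255,255))).items():
    m=(cv2.inRange(hsv,lo,hi)>0)&ok&sub&(Z>.03)
    a=np.radians(14); B=np.array([[np.cos(a),np.sin(a)],[-np.sin(a),np.cos(a)]])
    q=P[m][:,:2]@B.T; z=Z[m]
    print(name,m.sum(),'x',np.percentile(q[:,0],[1,99]).round(4),'y',np.percentile(q[:,1],[.5,50,99.5]).round(4),'z',np.percentile(z,[1,99]).round(4))
    # top cells
    cx=q[:,1]; i=z>np.percentile(z,97); print('  top y',cx[i].mean().round(4),'x',q[i,0].mean().round(4))
a=cv2.resize(im[110:300,230:340],None,fx=4,fy=3.1); cv2.imwrite('pics/w2c.png',cv2.resize(im[110:300,230:340],None,fx=3,fy=3))
E
```

```text
table z 0.0010648823247611516
4145 [0.00765039 0.00916163 0.02457253]
rack rect ((0.5281452536582947, 0.12462657690048218), (0.2334156632423401, 0.08507286757230759), 13.190628051757812)
blue 823 x [0.4576 0.4764] y [-0.0345 -0.0065  0.0228] z [0.0518 0.0768]
  top y -0.0053 x 0.4746
yellow 1126 x [0.5527 0.5792] y [-0.0396 -0.0063  0.0252] z [0.0305 0.0829]
  top y -0.0075 x 0.5764
red 1623 x [0.6054 0.6267] y [-0.0422 -0.0085  0.0263] z [0.0321 0.0891]
  top y -0.0093 x 0.6243
```

View pics/w2c.png

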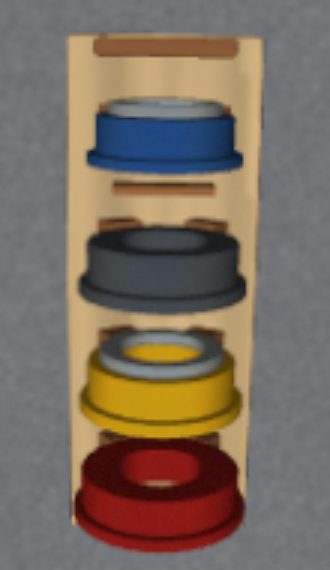

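Blue is nearest the robot with its nose towards it, and next come bare, yellow and red. The rack comes out at (0.528, 0.125), yaw 13.2°. The red's top at 88 mm matches a 75 mm flange, so it is the right one, and the loose reds and the orange ring are look-alikes. I'll look at the hook from close up before grasping.

```bash
python3 - <<'E'
from h import *
goto([.585,-.165,.32],180)
E
```

```text
shift [-0.0348 -0.2929 -0.0196] turn [0.000e+00 1.000e-02 1.408e+01] dist 0.296
```

Request:
{"op": "play_rows", "data": {
  "targets": [
    {"fingers":1,"x":-0.035,"y":-0.293,"z":-0.02,"wx":0,"wy":0,"wz":14},
    {"fingers":1,"x":-0.035,"y":-0.293,"z":-0.02,"wx":0,"wy":0,"wz":14},
    {"fingers":1,"x":-0.035,"y":-0.293,"z":-0.02,"wx":0,"wy":0,"wz":14},
    {"fingers":1,"x":-0.035,"y":-0.293,"z":-0.02,"wx":0,"wy":0,"wz":14},
    {"fingers":1,"x":-0.035,"y":-0.293,"z":-0.02,"wx":0,"wy":0,"wz":14},
    {"fingers":1,"x":-0.035,"y":-0.293,"z":-0.02,"wx":0,"wy":0,"wz":14},
    {"fingers":1,"x":-0.035,"y":-0.293,"z":-0.02,"wx":0,"wy":0,"wz":14},
    {"fingers":1,"x":-0.035,"y":-0.293,"z":-0.02,"wx":0,"wy":0,"wz":14},
    {"fingers":1,"x":-0.035,"y":-0.293,"z":-0.02,"wx":0,"wy":0,"wz":14},
    {"fingers":1,"x":-0.035,"y":-0.293,"z":-0.02,"wx":0,"wy":0,"wz":14}
  ]
}}

```text
time: 4.02
ee_pos: [0.5851, -0.1654, 0.3199]
tcp_rot: [180.0, -0.0, 180.0]
wrist_force: [-0.5, -0.5, 0.2]
opening: 0.0854
```

```bash
python3 - <<'E'
from cloud import *
R,p,o=tool(); print(o['time'],o['q'].round(1),p,o['tcp_rot'],o['wrist_force'])
c=bot.get_calibration('wrist'); im,d=bot.camera('wrist'); cv2.imwrite('pics/w3.png',im); np.savez('pics/w3.npz',d=d,**{k:np.array(v) for k,v in c.items()})
for q,z in (("hook_root",.165),("hook_tip",.165),("hook",0)):
    for r in bot.place_of(q,'wrist')[:3]:
        v,u=r['point']; print(q,round(r['confidence'],2),np.round([u,v],1),np.round(unproj_z(c,u,v,z,True),4))
P,d,c=cloud('pics/w3.npz'); Z=P[...,2]; X=P[...,0]; Y=P[...,1]
m=(d>0)&(Z>.14)&(Z<.19)&(X>.45)&(X<.70)&(abs(Y+.17)<.05)
print(m.sum())
for x0 in np.arange(.48,.70,.008):
    k=m&(abs(X-x0)<.004)
    if k.sum()>3: print(round(x0,3),k.sum(),'y',np.percentile(Y[k],[2,50,98]).round(4),'z',np.percentile(Z[k],[2,50,98]).round(4))
E
```

```text
4.0167 [-15.8  16.4  32.1 105.8   0.  -15.8] [ 0.58512668 -0.16539666  0.31994089] [ 1.79971324e+02 -3.89558723e-02  1.79984627e+02] [-0.45113582 -0.48180539  0.19424873]
hook_tip 0.9 [275.7 109.2] [ 0.5079 -0.1704  0.165 ]
hook 0.66 [468.2 133.8] [0.5228 0.1233 0.    ]
hook 0.59 [275.9 207. ] [ 0.6406 -0.1736  0.    ]
5968
0.496 15 y [-0.1714 -0.1683 -0.1652] z [0.1767 0.179  0.181 ]
0.504 115 y [-0.1733 -0.1682 -0.1633] z [0.1764 0.1805 0.1827]
0.512 130 y [-0.1736 -0.1683 -0.1632] z [0.1683 0.1736 0.1809]
0.52 117 y [-0.1736 -0.1684 -0.1632] z [0.1668 0.1711 0.1729]
0.528 117 y [-0.1736 -0.1684 -0.1632] z [0.1672 0.171  0.1727]
0.536 119 y [-0.1736 -0.1684 -0.1632] z [0.1665 0.1709 0.1729]
0.544 112 y [-0.1736 -0.1688 -0.164 ] z [0.1688 0.1709 0.1729]
0.552 110 y [-0.1737 -0.1688 -0.164 ] z [0.1682 0.1713 0.1729]
0.56 118 y [-0.1756 -0.1693 -0.164 ] z [0.1665 0.1712 0.173 ]
0.568 122 y [-0.1756 -0.1693 -0.164 ] z [0.1669 0.1709 0.1727]
0.576 126 y [-0.1756 -0.1702 -0.164 ] z [0.1669 0.171  0.1726]
0.584 120 y [-0.1757 -0.1693 -0.164 ] z [0.1666 0.1711 0.173 ]
0.592 115 y [-0.1757 
[... 155 characters left out ...]
68 0.1899]
0.616 106 y [-0.1841 -0.1666 -0.1566] z [0.171  0.1784 0.1823]
0.624 59 y [-0.176  -0.1694 -0.1648] z [0.1679 0.1707 0.1732]
0.632 102 y [-0.1761 -0.1704 -0.1648] z [0.1678 0.1709 0.1731]
0.64 1107 y [-0.1985 -0.1704 -0.1422] z [0.1418 0.1696 0.1817]
0.648 452 y [-0.198  -0.1694 -0.1418] z [0.1792 0.1809 0.1824]
0.656 360 y [-0.191  -0.1704 -0.1491] z [0.1793 0.181  0.1824]
0.664 351 y [-0.1921 -0.1704 -0.1497] z [0.1795 0.1812 0.1824]
0.672 343 y [-0.1917 -0.1705 -0.1493] z [0.1793 0.1811 0.1824]
0.68 329 y [-0.1919 -0.1705 -0.1493] z [0.1795 0.181  0.1825]
0.688 301 y [-0.1929 -0.1715 -0.1501] z [0.1794 0.1811 0.1823]
0.696 27 y [-0.1908 -0.1706 -0.1506] z [0.1795 0.1802 0.1808]
```

View pics/w3.png

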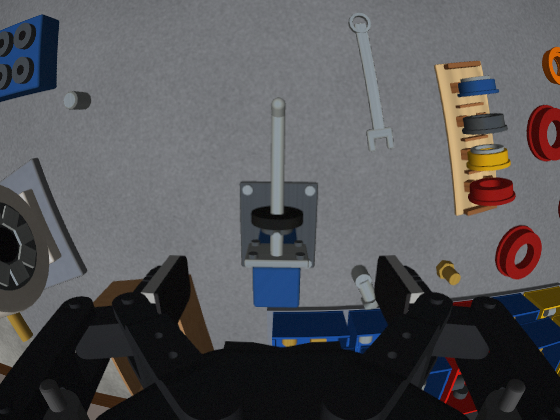

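The hook shows clearly. The rod runs from its tip at (278,103) to the post, with the bumper's front at x≈0.597 (about 40 mm from the root). The rod axis is y ≈ −0.1685−0.0175(x−0.52), yaw −1°. Now I'll fetch blue.

```bash
python3 - <<'E'
from h import *
goto([.448,.106,.13],193.2)
goto([.448,.106,.034],193.2)
E
```

```text
shift [0.1365 0.2705 0.1908] turn [-1.000e-02  5.000e-02 -1.308e+01] dist 0.358
shift [0.1366 0.2705 0.2868] turn [-1.000e-02  5.000e-02 -1.308e+01] dist 0.417
```

Request:
{"op": "play_rows", "data": {
  "targets": [
    {"fingers":1,"x":0.1366,"y":0.2705,"z":0.19,"wx":0,"wy":0,"wz":-13.1},
    {"fingers":1,"x":0.1366,"y":0.2705,"z":0.19,"wx":0,"wy":0,"wz":-13.1},
    {"fingers":1,"x":0.1366,"y":0.2705,"z":0.19,"wx":0,"wy":0,"wz":-13.1},
    {"fingers":1,"x":0.1366,"y":0.2705,"z":0.19,"wx":0,"wy":0,"wz":-13.1},
    {"fingers":1,"x":0.1366,"y":0.2705,"z":0.19,"wx":0,"wy":0,"wz":-13.1},
    {"fingers":1,"x":0.1366,"y":0.2705,"z":0.19,"wx":0,"wy":0,"wz":-13.1},
    {"fingers":1,"x":0.1366,"y":0.2705,"z":0.19,"wx":0,"wy":0,"wz":-13.1},
    {"fingers":1,"x":0.1366,"y":0.2705,"z":0.19,"wx":0,"wy":0,"wz":-13.1},
    {"fingers":1,"x":0.1366,"y":0.2705,"z":0.19,"wx":0,"wy":0,"wz":-13.1},
    {"fingers":1,"x":0.1366,"y":0.2705,"z":0.19,"wx":0,"wy":0,"wz":-13.1},
    {"fingers":1,"x":0.1366,"y":0.2705,"z":0.19,"wx":0,"wy":0,"wz":-13.1},
    {"fingers":1,"x":0.1366,"y":0.2705,"z":0.19,"wx":0,"wy":0,"wz":-13.1},
    {"fingers":1,"x":0.1366,"y":0.2705,"z":0.22,"wx":0,"wy":0,"wz":-13.1},
    {"fingers":1,"x":0.1366,"y":0.2705,"z":0.25,"wx":0,"wy":0,"wz":-13.1},
    {"fingers":1,"x":0.1366,"y":0.2705,"z":0.275,"wx":0,"wy":0,"wz":-13.1},
    {"fingers":1,"x":0.1366,"y":0.2705,"z":0.287,"wx":0,"wy":0,"wz":-13.1},
    {"fingers":1,"x":0.1366,"y":0.2705,"z":0.287,"wx":0,"wy":0,"wz":-13.1},
    {"fingers":1,"x":0.1366,"y":0.2705,"z":0.287,"wx":0,"wy":0,"wz":-13.1}
  ]
}}

```text
time: 5.72
ee_pos: [0.449, 0.1045, 0.0342]
tcp_rot: [-180.0, 0.0, -166.9]
wrist_force: [0.4, -0.1, 0.1]
opening: 0.0852
```

```bash
python3 - <<'E'
from cloud import *
R,p,o=tool(); print(o['time'],p,o['tcp_rot'],o['wrist_force'],o['opening'])
im,d=bot.camera('wrist'); cv2.imwrite('pics/w4.png',im)
E
```

```text
5.7167 [0.4489918  0.10446315 0.03418657] [-1.79994936e+02  2.13607531e-02 -1.66924038e+02] [ 0.37280614 -0.12171198  0.06862153] 0.08524927486543289
```

View pics/w4.png

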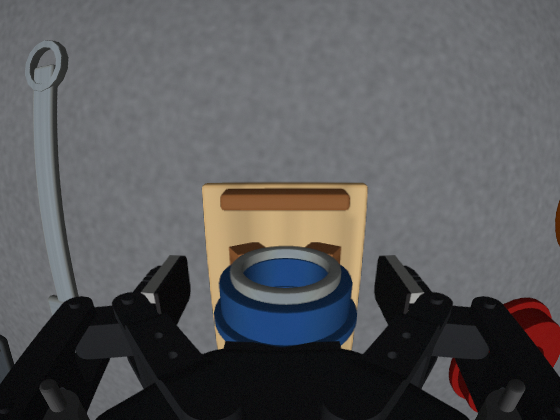

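Blue sits between the open fingers, with the ring centre at about u=285 against 281 for the fingers. I'll correct that and grip.

Request:
{"op": "play_rows", "data": {
  "grip_force": 40,
  "targets": [
    {"fingers":1,"x":0.0006,"y":0.0016,"z":0,"wx":0,"wy":0,"wz":0},
    {"fingers":1,"x":0.0006,"y":0.0016,"z":0,"wx":0,"wy":0,"wz":0},
    {"fingers":-1,"x":0.0006,"y":0.0016,"z":0,"wx":0,"wy":0,"wz":0},
    {"fingers":-1,"x":0.0006,"y":0.0016,"z":0,"wx":0,"wy":0,"wz":0},
    {"fingers":-1,"x":0.0006,"y":0.0016,"z":0,"wx":0,"wy":0,"wz":0},
    {"fingers":-1,"x":0.0006,"y":0.0016,"z":0,"wx":0,"wy":0,"wz":0},
    {"fingers":-1,"x":0.0006,"y":0.0016,"z":0,"wx":0,"wy":0,"wz":0},
    {"fingers":-1,"x":0.0006,"y":0.0016,"z":0,"wx":0,"wy":0,"wz":0}
  ]
}}

```text
time: 6.43
ee_pos: [0.4481, 0.1057, 0.0341]
tcp_rot: [-179.9, 0.1, -166.9]
wrist_force: [-0.6, -4.8, 5.3]
opening: 0.0543
```

```bash
python3 - <<'E'
from cloud import *
R,p,o=tool(); print(o['time'],p,o['tcp_rot'],o['wrist_force'],o['torque'],o['opening'])
im,d=bot.camera('wrist'); cv2.imwrite('pics/w5.png',im)
E
```

```text
6.4333 [0.44811029 0.10571976 0.03409504] [-1.79906111e+02  6.89809849e-02 -1.66906126e+02] [-0.57296249 -4.80594969  5.26891928] [-0.89647142  0.01050901 -0.00617141] 0.05427077828661473
```

View pics/w5.png

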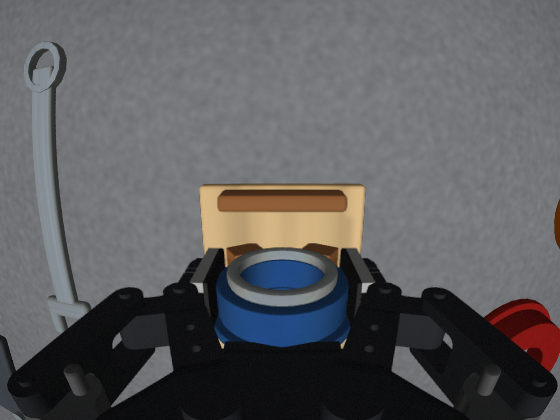

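```bash
python3 - <<'E'
from h import *
goto([.455,-.1675,.160],179)
E
```

```text
shift [ 0.0551 -0.2679 -0.1255] turn [-0.08  0.08 14.1 ] dist 0.301
```

Request:
{"op": "play_rows", "data": {
  "targets": [
    {"fingers":-1,"x":0,"y":0,"z":-0.01,"wx":0,"wy":0,"wz":0},
    {"fingers":-1,"x":0,"y":0,"z":-0.03,"wx":0,"wy":0,"wz":0},
    {"fingers":-1,"x":0,"y":0,"z":-0.06,"wx":0,"wy":0,"wz":0},
    {"fingers":-1,"x":0,"y":0,"z":-0.1,"wx":0,"wy":0,"wz":0},
    {"fingers":-1,"x":0,"y":0,"z":-0.126,"wx":0,"wy":0,"wz":0},
    {"fingers":-1,"x":0,"y":0,"z":-0.126,"wx":0,"wy":0,"wz":0},
    {"fingers":-1,"x":0,"y":0,"z":-0.126,"wx":0,"wy":0,"wz":0}
  ]
}}

```text
time: 7.07
ee_pos: [0.4482, 0.1066, 0.161]
tcp_rot: [180.0, 0.2, -166.9]
wrist_force: [0.3, 0.1, -2.5]
opening: 0.0541
```

```bash
python3 - <<'E'
from h import *
R,p,o=tool(); print(o['time'],p,o['tcp_rot'],o['wrist_force'],o['torque'],o['opening'])
goto([.455,-.1675,.160],179)
E
```

```text
7.0667 [0.44822999 0.10656774 0.16102205] [ 1.79985830e+02  1.66233280e-01 -1.66871943e+02] [ 0.27643276  0.05440495 -2.48586674] [-0.03206623  0.04903055  0.0531406 ] 0.05412748923118
shift [ 0.0557 -0.2684  0.0008] turn [ 0.03  0.16 14.13] dist 0.274
```

Request:
{"op": "play_rows", "data": {
  "targets": [
    {"fingers":-1,"x":0.0557,"y":-0.2684,"z":0.001,"wx":0,"wy":0,"wz":14.1},
    {"fingers":-1,"x":0.0557,"y":-0.2684,"z":0.001,"wx":0,"wy":0,"wz":14.1},
    {"fingers":-1,"x":0.0557,"y":-0.2684,"z":0.001,"wx":0,"wy":0,"wz":14.1},
    {"fingers":-1,"x":0.0557,"y":-0.2684,"z":0.001,"wx":0,"wy":0,"wz":14.1},
    {"fingers":-1,"x":0.0557,"y":-0.2684,"z":0.001,"wx":0,"wy":0,"wz":14.1},
    {"fingers":-1,"x":0.0557,"y":-0.2684,"z":0.001,"wx":0,"wy":0,"wz":14.1},
    {"fingers":-1,"x":0.0557,"y":-0.2684,"z":0.001,"wx":0,"wy":0,"wz":14.1},
    {"fingers":-1,"x":0.0557,"y":-0.2684,"z":0.001,"wx":0,"wy":0,"wz":14.1},
    {"fingers":-1,"x":0.0557,"y":-0.2684,"z":0.001,"wx":0,"wy":0,"wz":14.1},
    {"fingers":-1,"x":0.0557,"y":-0.2684,"z":0.001,"wx":0,"wy":0,"wz":14.1},
    {"fingers":-1,"x":0.0557,"y":-0.2684,"z":0.001,"wx":0,"wy":0,"wz":14.1}
  ]
}}

```text
time: 7.98
ee_pos: [0.454, -0.1668, 0.1576]
tcp_rot: [180.0, -0.1, 179.1]
wrist_force: [-0.1, 0.3, -1.3]
opening: 0.0543
```

```bash
python3 - <<'E'
from h import *
R,p,o=tool(); print(o['time'],p,o['tcp_rot'],o['wrist_force'],o['torque'],o['opening'])
c=bot.get_calibration('wrist');im,d=bot.camera('wrist')
np.savez('pics/w6.npz',d=d,**{k:np.array(v) for k,v in c.items()})
s,_=bot.camera('scene')
cv2.imwrite('pics/w6.png',np.hstack([cv2.resize(im,None,fx=.7,fy=.7),cv2.resize(s[110:230,170:330],None,fx=2.45,fy=2.45)]))
E
```

```text
7.9833 [ 0.45396523 -0.16679809  0.15763654] [ 1.79965101e+02 -6.28880215e-02  1.79081290e+02] [-0.11153059  0.28391779 -1.26934464] [0.00833027 0.04525397 0.03106184] 0.05433282514497033
```

View pics/w6.png

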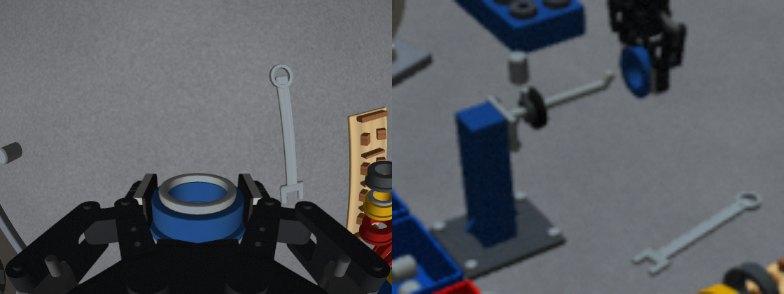

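Blue is held level in front of the tip in both views. I'll measure its height and lateral position in the hand.

```bash
cat > ringpos.py <<'E'
from cloud import *
def ringpos(f,p,lo,hi):
    P,d,c=cloud(f+'.npz')
    X,Y,Z=P[...,0],P[...,1],P[...,2]
    u,v=np.meshgrid(np.arange(560),np.arange(420))
    m=(d>0)&(abs(Y-p[1])<.026)&(Z>p[2])&(X>p[0]-.03)&(X<p[0]+.02)
    Q=P[m]; 
    for k in np.arange(p[0]-.014,p[0]+.014,.003):
        s=Q[abs(Q[:,0]-k)<.0015]
        if len(s)>5:
            t=s[s[:,2]>np.percentile(s[:,2],90)]; print(round(k-p[0],4),len(s),'ztop-tcp',round(np.percentile(s[:,2],98)-p[2],4),'ymean-tcp',round(t[:,1].mean()-p[1],4))
    return Q
E
python3 - <<'E'
from ringpos import *
ringpos('pics/w6',np.array([.45397,-.1668,.15764]),0,0)
E
```

```text
-0.014 177 ztop-tcp 0.0935 ymean-tcp -0.002
-0.011 8227 ztop-tcp 0.0917 ymean-tcp -0.0016
-0.008 1677 ztop-tcp 0.0655 ymean-tcp 0.006
-0.005 953 ztop-tcp 0.0344 ymean-tcp -0.0001
-0.002 2339 ztop-tcp 0.0389 ymean-tcp 0.0002
0.001 922 ztop-tcp 0.0392 ymean-tcp 0.0003
0.004 863 ztop-tcp 0.0393 ymean-tcp 0.0002
0.007 758 ztop-tcp 0.0392 ymean-tcp -0.0002
0.01 710 ztop-tcp 0.0391 ymean-tcp 0.0004
0.013 528 ztop-tcp 0.0354 ymean-tcp 0.0034
```

Request:
{"op": "play_rows", "data": {
  "targets": [
    {"fingers":-1,"x":0,"y":-0.001,"z":-0.002,"wx":0,"wy":0,"wz":0},
    {"fingers":-1,"x":-0.008,"y":-0.001,"z":-0.002,"wx":0,"wy":0,"wz":0},
    {"fingers":-1,"x":-0.016,"y":-0.001,"z":-0.002,"wx":0,"wy":0,"wz":0},
    {"fingers":-1,"x":-0.024,"y":-0.001,"z":-0.002,"wx":0,"wy":0,"wz":0},
    {"fingers":-1,"x":-0.034,"y":-0.001,"z":-0.002,"wx":0,"wy":0,"wz":0},
    {"fingers":-1,"x":-0.044,"y":-0.001,"z":-0.002,"wx":0,"wy":0,"wz":0},
    {"fingers":-1,"x":-0.056,"y":-0.001,"z":-0.002,"wx":0,"wy":0,"wz":0},
    {"fingers":-1,"x":-0.07,"y":-0.001,"z":-0.002,"wx":0,"wy":0,"wz":0},
    {"fingers":-1,"x":-0.07,"y":-0.001,"z":-0.002,"wx":0,"wy":0,"wz":0},
    {"fingers":-1,"x":-0.07,"y":-0.001,"z":-0.002,"wx":0,"wy":0,"wz":0}
  ]
}}

```text
time: 8.92
ee_pos: [0.5248, -0.1698, 0.1596]
tcp_rot: [180.0, -0.1, 179.0]
wrist_force: [0.4, -0.1, -1.1]
opening: 0.0541
```

```bash
python3 - <<'E'
from h import *
for i in range(2):
    R,p,o=tool(); print(o['time'],p,o['tcp_rot'],o['wrist_force'],o['torque'],o['opening'])
    s,_=bot.camera('scene')
cv2.imwrite('pics/s7.png',cv2.resize(s[110:230,170:330],None,fx=4,fy=4))
E
```

```text
8.9167 [ 0.52475546 -0.1698479   0.15958763] [ 1.79979785e+02 -7.11295596e-02  1.79046334e+02] [ 0.42193911 -0.06726462 -1.09687391] [ 0.02442755 -0.00768146  0.01070407] 0.05410188386603389
8.9667 [ 0.5242694  -0.16985789  0.15978255] [ 1.79980548e+02 -6.66523837e-02  1.79034043e+02] [ 0.2557785  -0.15037252 -2.67547917] [-0.04395964 -0.01822249 -0.02368765] 0.05437104068557551
```

View pics/s7.png

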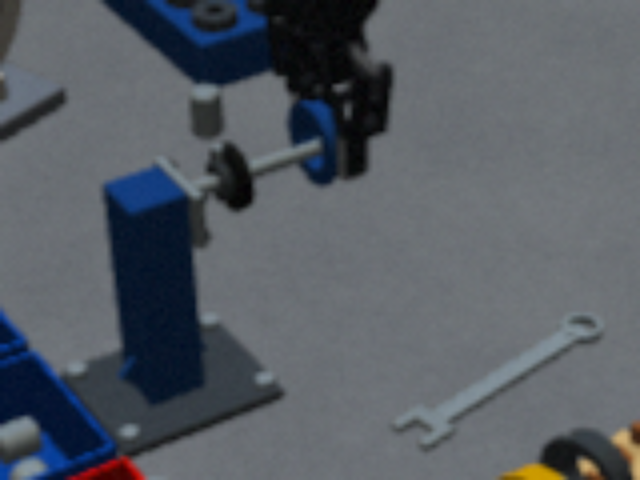

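Blue is on the rod past the tip. I'll lower it until it touches.

Request:
{"op": "play_rows", "data": {
  "targets": [
    {"fingers":-1,"x":0,"y":0.0012,"z":0.004,"wx":0,"wy":0,"wz":0},
    {"fingers":-1,"x":0,"y":0.0012,"z":0.009,"wx":0,"wy":0,"wz":0},
    {"fingers":-1,"x":0,"y":0.0012,"z":0.013,"wx":0,"wy":0,"wz":0},
    {"fingers":-1,"x":0,"y":0.0012,"z":0.015,"wx":0,"wy":0,"wz":0},
    {"fingers":-1,"x":0,"y":0.0012,"z":0.015,"wx":0,"wy":0,"wz":0}
  ]
}}

```text
time: 9.43
ee_pos: [0.5237, -0.1687, 0.1445]
tcp_rot: [180.0, -0.1, 179.0]
wrist_force: [0.4, 0.0, -1.7]
opening: 0.054
```

Request:
{"op": "play_rows", "data": {
  "targets": [
    {"fingers":-1,"x":0,"y":0,"z":0.001,"wx":0,"wy":0,"wz":0},
    {"fingers":-1,"x":0,"y":0,"z":0.001,"wx":0,"wy":0,"wz":0}
  ]
}}

```text
time: 9.6
ee_pos: [0.5242, -0.1688, 0.1443]
tcp_rot: [-180.0, 0.0, 179.0]
wrist_force: [-0.2, 0.5, -1.0]
opening: 0.0544
```

Request:
{"op": "play_rows", "data": {
  "targets": [
    {"fingers":-1,"x":0,"y":0,"z":0.001,"wx":0,"wy":0,"wz":0},
    {"fingers":-1,"x":0,"y":0,"z":0.001,"wx":0,"wy":0,"wz":0}
  ]
}}

```text
time: 9.77
ee_pos: [0.5243, -0.1688, 0.1434]
tcp_rot: [-180.0, 0.0, 179.0]
wrist_force: [-0.0, 0.4, -1.6]
opening: 0.054
```

Request:
{"op": "play_rows", "data": {
  "targets": [
    {"fingers":-1,"x":0,"y":0,"z":0.001,"wx":0,"wy":0,"wz":0},
    {"fingers":-1,"x":0,"y":0,"z":0.001,"wx":0,"wy":0,"wz":0}
  ]
}}

```text
time: 9.93
ee_pos: [0.5244, -0.1688, 0.1433]
tcp_rot: [-180.0, 0.1, 179.0]
wrist_force: [-0.6, 0.3, 4.8]
opening: 0.0543
```

Contact at TCP z≈0.143 (+7 N). I'll ease off, open just wider than the band (about 57.5 mm) so the ring hangs freely, and push it by its flange.

Request:
{"op": "play_rows", "data": {
  "grip_force": 20,
  "targets": [
    {"fingers":-1,"x":0,"y":0,"z":-0.0015,"wx":0,"wy":0,"wz":0},
    {"fingers":0.35,"x":0,"y":0,"z":-0.0015,"wx":0,"wy":0,"wz":0},
    {"fingers":0.35,"x":0,"y":0,"z":-0.0015,"wx":0,"wy":0,"wz":0},
    {"fingers":0.35,"x":0,"y":0,"z":-0.0015,"wx":0,"wy":0,"wz":0}
  ]
}}

```text
time: 10.27
ee_pos: [0.5243, -0.1688, 0.1438]
tcp_rot: [-180.0, 0.0, 179.0]
wrist_force: [0.1, -0.7, -0.3]
opening: 0.0576
```

```bash
python3 - <<'E'
from h import *
R,p,o=tool(); print(o['time'],p,o['tcp_rot'],o['wrist_force'],o['opening'])
w,_=bot.camera('wrist')
cv2.imwrite('pics/w8.png',w[200:400,140:420].repeat(2,0).repeat(2,1))
E
```

```text
10.2667 [ 0.52427795 -0.16878347  0.14377367] [-1.79997821e+02  5.32489225e-03  1.79019305e+02] [ 0.14018401 -0.69020139 -0.31028165] 0.05759552595683182
```

View pics/w8.png

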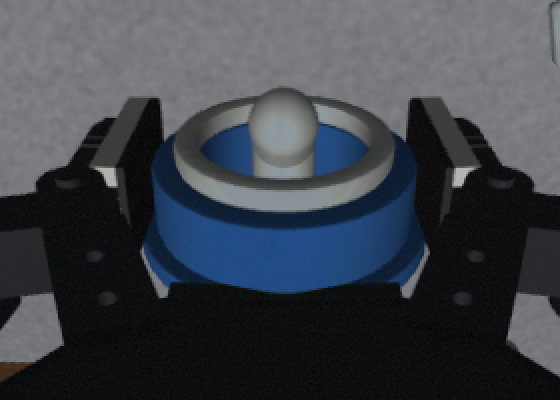

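Blue hangs on the rod, centred between the pads (the tip's ball shows in its bore). I'll slide it back.

Request:
{"op": "play_rows", "data": {
  "targets": [
    {"fingers":0.35,"x":-0.006,"y":0,"z":0,"wx":0,"wy":0,"wz":0},
    {"fingers":0.35,"x":-0.012,"y":0,"z":0,"wx":0,"wy":0,"wz":0},
    {"fingers":0.35,"x":-0.019,"y":0,"z":0,"wx":0,"wy":0,"wz":0},
    {"fingers":0.35,"x":-0.026,"y":0,"z":0,"wx":0,"wy":0,"wz":0},
    {"fingers":0.35,"x":-0.033,"y":0,"z":0,"wx":0,"wy":0,"wz":0},
    {"fingers":0.35,"x":-0.04,"y":0,"z":0,"wx":0,"wy":0,"wz":0},
    {"fingers":0.35,"x":-0.045,"y":0,"z":0,"wx":0,"wy":0,"wz":0},
    {"fingers":0.35,"x":-0.048,"y":0,"z":0,"wx":0,"wy":0,"wz":0},
    {"fingers":0.35,"x":-0.048,"y":0,"z":0,"wx":0,"wy":0,"wz":0}
  ]
}}

```text
time: 11.07
ee_pos: [0.5729, -0.1695, 0.1435]
tcp_rot: [180.0, -0.0, 179.0]
wrist_force: [-0.1, 0.0, -0.7]
opening: 0.0575
```

Request:
{"op": "play_rows", "data": {
  "targets": [
    {"fingers":0.35,"x":-0.002,"y":0,"z":0,"wx":0,"wy":0,"wz":0},
    {"fingers":0.35,"x":-0.004,"y":0,"z":0,"wx":0,"wy":0,"wz":0},
    {"fingers":0.35,"x":-0.004,"y":0,"z":0,"wx":0,"wy":0,"wz":0}
  ]
}}

```text
time: 11.32
ee_pos: [0.5764, -0.1697, 0.1437]
tcp_rot: [180.0, 0.0, 179.0]
wrist_force: [0.3, -0.9, -0.8]
opening: 0.0574
```

Request:
{"op": "play_rows", "data": {
  "targets": [
    {"fingers":0.35,"x":-0.001,"y":0,"z":0,"wx":0,"wy":0,"wz":0},
    {"fingers":0.35,"x":-0.002,"y":0,"z":0,"wx":0,"wy":0,"wz":0},
    {"fingers":0.35,"x":-0.002,"y":0,"z":0,"wx":0,"wy":0,"wz":0}
  ]
}}

```text
time: 11.57
ee_pos: [0.5783, -0.1697, 0.1438]
tcp_rot: [-180.0, 0.0, 179.0]
wrist_force: [-0.8, -0.5, -0.1]
opening: 0.0578
```

Request:
{"op": "play_rows", "data": {
  "targets": [
    {"fingers":0.35,"x":-0.001,"y":0,"z":0,"wx":0,"wy":0,"wz":0},
    {"fingers":0.35,"x":-0.002,"y":0,"z":0,"wx":0,"wy":0,"wz":0},
    {"fingers":0.35,"x":-0.002,"y":0,"z":0,"wx":0,"wy":0,"wz":0}
  ]
}}

```text
time: 11.82
ee_pos: [0.5803, -0.1697, 0.1438]
tcp_rot: [-180.0, 0.0, 179.0]
wrist_force: [-0.2, -0.3, 0.3]
opening: 0.0577
```

Request:
{"op": "play_rows", "data": {
  "targets": [
    {"fingers":0.35,"x":-0.001,"y":0,"z":0,"wx":0,"wy":0,"wz":0},
    {"fingers":0.35,"x":-0.001,"y":0,"z":0,"wx":0,"wy":0,"wz":0}
  ]
}}

```text
time: 11.98
ee_pos: [0.5813, -0.1697, 0.1438]
tcp_rot: [180.0, 0.0, 179.0]
wrist_force: [-0.3, -0.3, 0.4]
opening: 0.0576
```

Request:
{"op": "play_rows", "data": {
  "targets": [
    {"fingers":0.35,"x":-0.001,"y":0,"z":0,"wx":0,"wy":0,"wz":0},
    {"fingers":0.35,"x":-0.001,"y":0,"z":0,"wx":0,"wy":0,"wz":0}
  ]
}}

```text
time: 12.15
ee_pos: [0.5823, -0.1698, 0.1438]
tcp_rot: [-180.0, 0.0, 179.0]
wrist_force: [-0.2, -0.1, 0.3]
opening: 0.0575
```

Request:
{"op": "play_rows", "data": {
  "targets": [
    {"fingers":0.35,"x":-0.001,"y":0,"z":0,"wx":0,"wy":0,"wz":0},
    {"fingers":0.35,"x":-0.001,"y":0,"z":0,"wx":0,"wy":0,"wz":0}
  ]
}}

```text
time: 12.32
ee_pos: [0.5833, -0.1698, 0.1438]
tcp_rot: [180.0, 0.0, 179.0]
wrist_force: [0.0, -0.1, 0.6]
opening: 0.0576
```

```bash
python3 - <<'E'
from h import *
R,p,o=tool(); print(o['time'],p,o['tcp_rot'],o['wrist_force'],o['opening'])
w,_=bot.camera('wrist');s,_=bot.camera('scene')
cv2.imwrite('pics/w9.png',np.hstack([w[200:400,140:420].repeat(2,0).repeat(2,1)[:,:400],cv2.resize(s[120:200,180:260],(400,400))]))
E
```

```text
12.3167 [ 0.58332867 -0.16975994  0.14379092] [1.79998777e+02 3.77297213e-03 1.79021376e+02] [ 0.04760955 -0.05583449  0.62693689] 0.05761790669952652
```

View pics/w9.png

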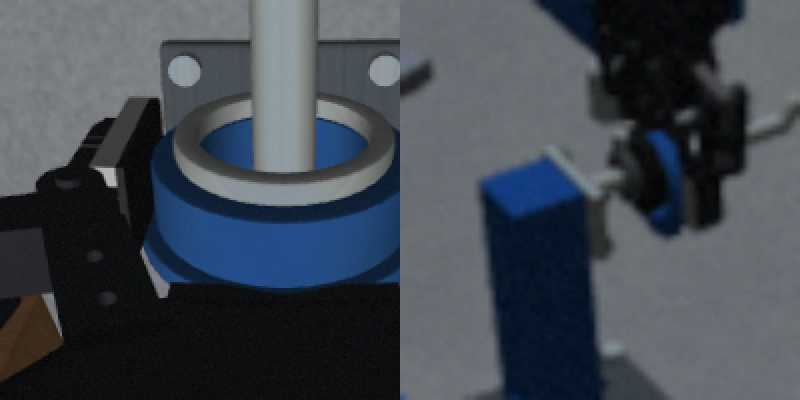

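Blue travels with the pads and no stop has been felt yet. I'll continue in 1 mm steps.

Request:
{"op": "play_rows", "data": {
  "targets": [
    {"fingers":0.35,"x":-0.001,"y":0,"z":0,"wx":0,"wy":0,"wz":0},
    {"fingers":0.35,"x":-0.001,"y":0,"z":0,"wx":0,"wy":0,"wz":0}
  ]
}}

```text
time: 12.58
ee_pos: [0.5842, -0.1698, 0.1438]
tcp_rot: [-180.0, -0.0, 179.0]
wrist_force: [-0.9, 0.5, 0.3]
opening: 0.0577
```

Request:
{"op": "play_rows", "data": {
  "targets": [
    {"fingers":0.35,"x":-0.001,"y":0,"z":0,"wx":0,"wy":0,"wz":0},
    {"fingers":0.35,"x":-0.001,"y":0,"z":0,"wx":0,"wy":0,"wz":0}
  ]
}}

```text
time: 12.75
ee_pos: [0.5848, -0.1698, 0.1438]
tcp_rot: [180.0, -0.1, 179.0]
wrist_force: [-4.8, 0.0, 2.5]
opening: 0.0578
```

Request:
{"op": "play_rows", "data": {
  "targets": [
    {"fingers":0.35,"x":-0.001,"y":0,"z":0,"wx":0,"wy":0,"wz":0},
    {"fingers":0.35,"x":-0.001,"y":0,"z":0,"wx":0,"wy":0,"wz":0}
  ]
}}

```text
time: 12.92
ee_pos: [0.5854, -0.1698, 0.1438]
tcp_rot: [180.0, -0.1, 179.0]
wrist_force: [-7.7, -0.0, 2.7]
opening: 0.0578
```

Request:
{"op": "play_rows", "data": {
  "targets": [
    {"fingers":0.35,"x":-0.001,"y":0,"z":0,"wx":0,"wy":0,"wz":0},
    {"fingers":0.35,"x":-0.001,"y":0,"z":0,"wx":0,"wy":0,"wz":0},
    {"fingers":0.35,"x":-0.001,"y":0,"z":0,"wx":0,"wy":0,"wz":0}
  ]
}}

```text
time: 13.17
ee_pos: [0.586, -0.1698, 0.1437]
tcp_rot: [180.0, -0.2, 179.0]
wrist_force: [-9.5, 0.4, 3.5]
opening: 0.0576
```

Request:
{"op": "play_rows", "data": {
  "targets": [
    {"fingers":0.35,"x":-0.0006,"y":0,"z":0,"wx":0,"wy":0,"wz":0},
    {"fingers":0.35,"x":-0.0006,"y":0,"z":0,"wx":0,"wy":0,"wz":0},
    {"fingers":0.35,"x":-0.0006,"y":0,"z":0,"wx":0,"wy":0,"wz":0}
  ]
}}

```text
time: 13.42
ee_pos: [0.5863, -0.1698, 0.1437]
tcp_rot: [180.0, -0.2, 179.0]
wrist_force: [-11.7, 0.1, 4.9]
opening: 0.0574
```

Pressed home at 11.7 N. I'll back off, open, rise and return for yellow.

Request:
{"op": "play_rows", "data": {
  "targets": [
    {"fingers":0.35,"x":0.002,"y":0,"z":0,"wx":0,"wy":0,"wz":0},
    {"fingers":0.35,"x":0.006,"y":0,"z":0,"wx":0,"wy":0,"wz":0},
    {"fingers":1,"x":0.008,"y":0,"z":0,"wx":0,"wy":0,"wz":0},
    {"fingers":1,"x":0.008,"y":0,"z":0,"wx":0,"wy":0,"wz":0},
    {"fingers":1,"x":0.008,"y":0,"z":0,"wx":0,"wy":0,"wz":0},
    {"fingers":1,"x":0.008,"y":0,"z":-0.02,"wx":0,"wy":0,"wz":0},
    {"fingers":1,"x":0.008,"y":0,"z":-0.05,"wx":0,"wy":0,"wz":0},
    {"fingers":1,"x":0.008,"y":0,"z":-0.09,"wx":0,"wy":0,"wz":0},
    {"fingers":1,"x":0.008,"y":0,"z":-0.1,"wx":0,"wy":0,"wz":0},
    {"fingers":1,"x":0.008,"y":0,"z":-0.1,"wx":0,"wy":0,"wz":0}
  ]
}}

```text
time: 14.25
ee_pos: [0.5811, -0.17, 0.2481]
tcp_rot: [-179.9, 0.4, 179.0]
wrist_force: [-0.0, -1.1, -0.7]
opening: 0.0854
```

```bash
python3 - <<'E'
from cloud import *
c=bot.get_calibration('wrist'); w,d=bot.camera('wrist')
np.savez('pics/w10.npz',d=d,**{k:np.array(v) for k,v in c.items()})
cv2.imwrite('pics/w10.png',w)
P,d,c=cloud('pics/w10.npz'); hsv=cv2.cvtColor(w,cv2.COLOR_BGR2HSV)
m=(cv2.inRange(hsv,(100,120,40),(125,255,255))>0)&(d>0)&(P[...,2]>.1)&(P[...,2]<.19)&(abs(P[...,1]+.17)<.05)&(P[...,0]<.62)
q=P[m]
if len(q): print(len(q),np.percentile(q,[1,99],axis=0).round(4))
goto([.5455,.1287,.145],193.2); goto([.5455,.1287,.037],193.2)
E
```

```text
2751 [[ 0.5796 -0.1983  0.1386]
 [ 0.5999 -0.141   0.1859]]
shift [0.0407 0.2981 0.1002] turn [ -0.08   0.19 -14.18] dist 0.317
shift [0.041  0.2982 0.2082] turn [ -0.08   0.19 -14.18] dist 0.366
```

View pics/w10.png

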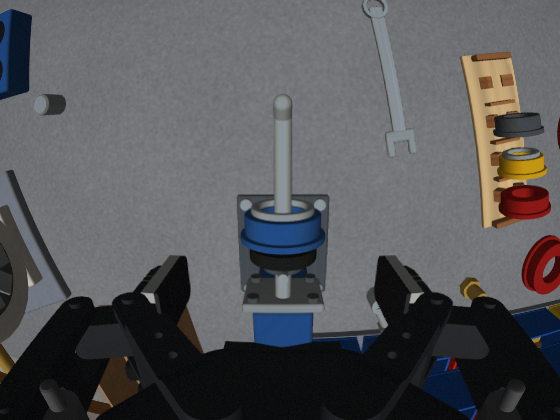

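Blue hangs flush at the bumper (282,230), origin x≈0.590. Next is yellow.

Request:
{"op": "play_rows", "data": {
  "targets": [
    {"fingers":1,"x":0.041,"y":0.2985,"z":0.1,"wx":0,"wy":0.1,"wz":-14.2},
    {"fingers":1,"x":0.041,"y":0.2985,"z":0.1,"wx":0,"wy":0.1,"wz":-14.2},
    {"fingers":1,"x":0.041,"y":0.2985,"z":0.1,"wx":0,"wy":0.1,"wz":-14.2},
    {"fingers":1,"x":0.041,"y":0.2985,"z":0.1,"wx":0,"wy":0.1,"wz":-14.2},
    {"fingers":1,"x":0.041,"y":0.2985,"z":0.1,"wx":0,"wy":0.1,"wz":-14.2},
    {"fingers":1,"x":0.041,"y":0.2985,"z":0.1,"wx":0,"wy":0.1,"wz":-14.2},
    {"fingers":1,"x":0.041,"y":0.2985,"z":0.1,"wx":0,"wy":0.1,"wz":-14.2},
    {"fingers":1,"x":0.041,"y":0.2985,"z":0.1,"wx":0,"wy":0.1,"wz":-14.2},
    {"fingers":1,"x":0.041,"y":0.2985,"z":0.1,"wx":0,"wy":0.1,"wz":-14.2},
    {"fingers":1,"x":0.041,"y":0.2985,"z":0.1,"wx":0,"wy":0.1,"wz":-14.2},
    {"fingers":1,"x":0.041,"y":0.2985,"z":0.1,"wx":0,"wy":0.1,"wz":-14.2},
    {"fingers":1,"x":0.041,"y":0.2985,"z":0.1,"wx":0,"wy":0.1,"wz":-14.2}
  ]
}}

```text
time: 15.3
ee_pos: [0.5441, 0.1286, 0.1436]
tcp_rot: [180.0, -0.1, -166.8]
wrist_force: [0.0, -0.1, -0.6]
opening: 0.0855
```

```bash
python3 - <<'E'
from cloud import *
R,p,o=tool(); print(o['time'],p,o['tcp_rot'])
goto([.5455,.1287,.037],193.2)
E
```

```text
15.3 [0.54408019 0.12860451 0.14364923] [ 1.79996350e+02 -1.03246228e-01 -1.66839006e+02]
shift [-0.0016 -0.0002  0.1066] turn [ 0.   -0.1  -0.04] dist 0.107
```

Request:
{"op": "play_rows", "data": {
  "targets": [
    {"fingers":1,"x":-0.0008,"y":0,"z":0.03,"wx":0,"wy":0,"wz":0},
    {"fingers":1,"x":-0.0008,"y":0,"z":0.06,"wx":0,"wy":0,"wz":0},
    {"fingers":1,"x":-0.0008,"y":0,"z":0.085,"wx":0,"wy":0,"wz":0},
    {"fingers":1,"x":-0.0008,"y":0,"z":0.1,"wx":0,"wy":0,"wz":0},
    {"fingers":1,"x":-0.0008,"y":0,"z":0.108,"wx":0,"wy":0,"wz":0},
    {"fingers":1,"x":-0.0008,"y":0,"z":0.108,"wx":0,"wy":0,"wz":0},
    {"fingers":1,"x":-0.0008,"y":0,"z":0.108,"wx":0,"wy":0,"wz":0}
  ]
}}

```text
time: 15.88
ee_pos: [0.5449, 0.129, 0.0365]
tcp_rot: [180.0, -0.1, -166.8]
wrist_force: [1.0, 0.4, 0.7]
opening: 0.0855
```

```bash
python3 - <<'E'
from cloud import *
R,p,o=tool(); print(o['time'],p,o['tcp_rot'],o['wrist_force'])
w,d=bot.camera('wrist'); cv2.imwrite('pics/w11.png',w)
goto([.5455,.1287,.037],193.2)
E
```

```text
15.8833 [0.54494241 0.12902519 0.03649553] [ 1.79988761e+02 -6.61323548e-02 -1.66840468e+02] [0.97563206 0.39140799 0.73278914]
shift [-0.     -0.0006  0.0002] turn [ 0.01  0.   -0.03] dist 0.001
```

View pics/w11.png

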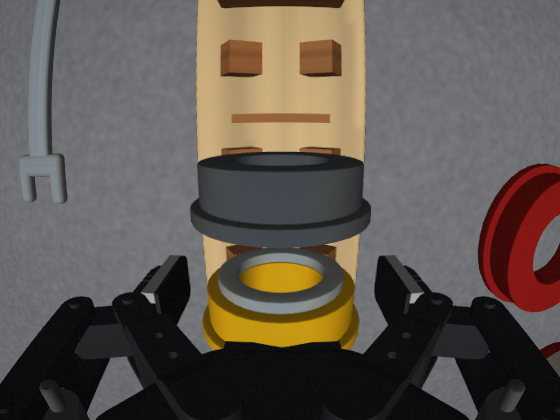

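Yellow (steel nose, centre u≈281) is midway between the pads (188 and 375), and the bare ring is clear. I'll grip and lift it.

Request:
{"op": "play_rows", "data": {
  "grip_force": 40,
  "targets": [
    {"fingers":-1,"x":0,"y":-0.0003,"z":0,"wx":0,"wy":0,"wz":0},
    {"fingers":-1,"x":0,"y":-0.0003,"z":0,"wx":0,"wy":0,"wz":0},
    {"fingers":-1,"x":0,"y":-0.0003,"z":0,"wx":0,"wy":0,"wz":0},
    {"fingers":-1,"x":0,"y":-0.0003,"z":0,"wx":0,"wy":0,"wz":0},
    {"fingers":-1,"x":0,"y":-0.0003,"z":0,"wx":0,"wy":0,"wz":0},
    {"fingers":-1,"x":0,"y":-0.0003,"z":-0.01,"wx":0,"wy":0,"wz":0},
    {"fingers":-1,"x":0,"y":-0.0003,"z":-0.03,"wx":0,"wy":0,"wz":0},
    {"fingers":-1,"x":0,"y":-0.0003,"z":-0.06,"wx":0,"wy":0,"wz":0},
    {"fingers":-1,"x":0,"y":-0.0003,"z":-0.1,"wx":0,"wy":0,"wz":0},
    {"fingers":-1,"x":0,"y":-0.0003,"z":-0.123,"wx":0,"wy":0,"wz":0},
    {"fingers":-1,"x":0,"y":-0.0003,"z":-0.123,"wx":0,"wy":0,"wz":0},
    {"fingers":-1,"x":0,"y":-0.0003,"z":-0.123,"wx":0,"wy":0,"wz":0}
  ]
}}

```text
time: 16.93
ee_pos: [0.5455, 0.1297, 0.1607]
tcp_rot: [180.0, 0.1, -166.8]
wrist_force: [0.7, -0.0, -2.1]
opening: 0.06
```

```bash
python3 - <<'E'
from ringpos import *
R,p,o=tool(); print(o['time'],p,o['tcp_rot'],o['wrist_force'])
goto([.455,-.1675,.160],179)
E
```

```text
16.9333 [0.54550428 0.12966773 0.16073965] [ 1.79972937e+02  8.47511188e-02 -1.66770168e+02] [ 0.68078587 -0.01949442 -2.11571904]
shift [ 0.1561 -0.2686  0.0004] turn [ 0.04  0.08 14.23] dist 0.311
```

Request:
{"op": "play_rows", "data": {
  "targets": [
    {"fingers":-1,"x":0.156,"y":-0.13,"z":0,"wx":0,"wy":0,"wz":14.2},
    {"fingers":-1,"x":0.156,"y":-0.13,"z":0,"wx":0,"wy":0,"wz":14.2},
    {"fingers":-1,"x":0.156,"y":-0.13,"z":0,"wx":0,"wy":0,"wz":14.2},
    {"fingers":-1,"x":0.156,"y":-0.13,"z":0,"wx":0,"wy":0,"wz":14.2},
    {"fingers":-1,"x":0.156,"y":-0.2686,"z":0,"wx":0,"wy":0,"wz":14.2},
    {"fingers":-1,"x":0.156,"y":-0.2686,"z":0,"wx":0,"wy":0,"wz":14.2},
    {"fingers":-1,"x":0.156,"y":-0.2686,"z":0,"wx":0,"wy":0,"wz":14.2},
    {"fingers":-1,"x":0.156,"y":-0.2686,"z":0,"wx":0,"wy":0,"wz":14.2},
    {"fingers":-1,"x":0.156,"y":-0.2686,"z":0,"wx":0,"wy":0,"wz":14.2},
    {"fingers":-1,"x":0.156,"y":-0.2686,"z":0,"wx":0,"wy":0,"wz":14.2},
    {"fingers":-1,"x":0.156,"y":-0.2686,"z":0,"wx":0,"wy":0,"wz":14.2},
    {"fingers":-1,"x":0.156,"y":-0.2686,"z":0,"wx":0,"wy":0,"wz":14.2}
  ]
}}

```text
time: 17.93
ee_pos: [0.454, -0.1668, 0.1582]
tcp_rot: [180.0, -0.2, 179.1]
wrist_force: [0.6, 0.1, -2.3]
opening: 0.06
```

```bash
python3 - <<'E'
from ringpos import *
R,p,o=tool(); print(o['time'],p,o['tcp_rot'],o['wrist_force'])
c=bot.get_calibration('wrist');im,d=bot.camera('wrist')
np.savez('pics/w12.npz',d=d,**{k:np.array(v) for k,v in c.items()})
cv2.imwrite('pics/w12.png',im)
ringpos('pics/w12',p,0,0)
goto([.455,-.1675,.160],179)
E
```

```text
17.9333 [ 0.45401413 -0.1668145   0.15823247] [ 1.79968676e+02 -1.76308963e-01  1.79077065e+02] [ 0.57004605  0.10867633 -2.30327014]
-0.014 160 ztop-tcp 0.0938 ymean-tcp -0.0018
-0.011 8184 ztop-tcp 0.0917 ymean-tcp -0.0018
-0.008 2657 ztop-tcp 0.0783 ymean-tcp 0.0053
-0.005 1014 ztop-tcp 0.0373 ymean-tcp 0.0004
-0.002 2368 ztop-tcp 0.0419 ymean-tcp 0.0003
0.001 993 ztop-tcp 0.0423 ymean-tcp 0.0006
0.004 903 ztop-tcp 0.0423 ymean-tcp -0.0001
0.007 803 ztop-tcp 0.0423 ymean-tcp 0.0001
0.01 346 ztop-tcp 0.0413 ymean-tcp 0.0011
0.013 292 ztop-tcp 0.0369 ymean-tcp -0.0074
shift [-0.0008 -0.0008 -0.0015] turn [ 0.02 -0.15  0.11] dist 0.002
```

View pics/w12.png

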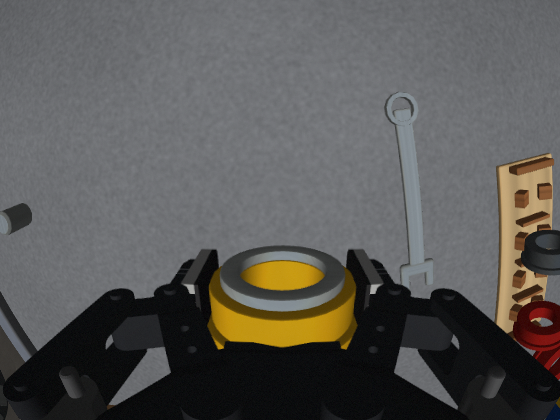

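Yellow is held level and square with its nose towards the robot. I'll thread it.

Request:
{"op": "play_rows", "data": {
  "targets": [
    {"fingers":-1,"x":0,"y":-0.0003,"z":-0.002,"wx":0,"wy":0,"wz":0},
    {"fingers":-1,"x":-0.008,"y":-0.0003,"z":-0.002,"wx":0,"wy":0,"wz":0},
    {"fingers":-1,"x":-0.016,"y":-0.0003,"z":-0.002,"wx":0,"wy":0,"wz":0},
    {"fingers":-1,"x":-0.024,"y":-0.0003,"z":-0.002,"wx":0,"wy":0,"wz":0},
    {"fingers":-1,"x":-0.034,"y":-0.0003,"z":-0.002,"wx":0,"wy":0,"wz":0},
    {"fingers":-1,"x":-0.044,"y":-0.0003,"z":-0.002,"wx":0,"wy":0,"wz":0},
    {"fingers":-1,"x":-0.056,"y":-0.0003,"z":-0.002,"wx":0,"wy":0,"wz":0},
    {"fingers":-1,"x":-0.07,"y":-0.0003,"z":-0.002,"wx":0,"wy":0,"wz":0},
    {"fingers":-1,"x":-0.071,"y":-0.0003,"z":-0.002,"wx":0,"wy":0,"wz":0},
    {"fingers":-1,"x":-0.071,"y":-0.0003,"z":-0.002,"wx":0,"wy":0,"wz":0}
  ]
}}

```text
time: 18.82
ee_pos: [0.526, -0.1692, 0.1602]
tcp_rot: [180.0, -0.2, 179.1]
wrist_force: [-0.8, 0.0, -2.1]
opening: 0.0598
```

```bash
python3 - <<'E'
from h import *
R,p,o=tool(); print(o['time'],p,o['tcp_rot'],o['wrist_force'],o['torque'],o['opening'])
s,_=bot.camera('scene')
cv2.imwrite('pics/s13.png',cv2.resize(s[110:230,170:330],None,fx=4,fy=4))
E
```

```text
18.8167 [ 0.52599731 -0.16919014  0.16020847] [ 1.79993288e+02 -1.61932590e-01  1.79052285e+02] [-0.76672545  0.00390605 -2.11865258] [-0.03017178  0.04892921  0.00275714] 0.059754359146104614
```

View pics/s13.png

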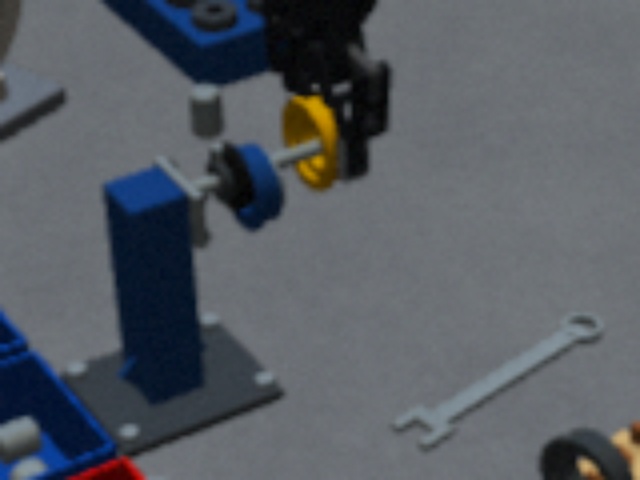

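Yellow is past the tip. I'll lower it onto the rod.

Request:
{"op": "play_rows", "data": {
  "targets": [
    {"fingers":-1,"x":0,"y":0.0004,"z":0.004,"wx":0,"wy":0,"wz":0},
    {"fingers":-1,"x":0,"y":0.0004,"z":0.009,"wx":0,"wy":0,"wz":0},
    {"fingers":-1,"x":0,"y":0.0004,"z":0.013,"wx":0,"wy":0,"wz":0},
    {"fingers":-1,"x":0,"y":0.0004,"z":0.016,"wx":0,"wy":0,"wz":0},
    {"fingers":-1,"x":0,"y":0.0004,"z":0.016,"wx":0,"wy":0,"wz":0},
    {"fingers":-1,"x":0,"y":0.0004,"z":0.016,"wx":0,"wy":0,"wz":0}
  ]
}}

```text
time: 19.37
ee_pos: [0.5251, -0.1689, 0.1447]
tcp_rot: [-180.0, -0.1, 179.0]
wrist_force: [0.1, -0.0, -2.9]
opening: 0.0604
```

Request:
{"op": "play_rows", "data": {
  "targets": [
    {"fingers":-1,"x":0,"y":0,"z":0.001,"wx":0,"wy":0,"wz":0},
    {"fingers":-1,"x":0,"y":0,"z":0.001,"wx":0,"wy":0,"wz":0}
  ]
}}

```text
time: 19.53
ee_pos: [0.5253, -0.169, 0.144]
tcp_rot: [-180.0, -0.1, 179.0]
wrist_force: [0.6, 0.1, -1.4]
opening: 0.06
```

Request:
{"op": "play_rows", "data": {
  "targets": [
    {"fingers":-1,"x":0,"y":0,"z":0.0008,"wx":0,"wy":0,"wz":0},
    {"fingers":-1,"x":0,"y":0,"z":0.0008,"wx":0,"wy":0,"wz":0}
  ]
}}

```text
time: 19.7
ee_pos: [0.5255, -0.169, 0.1433]
tcp_rot: [-180.0, -0.1, 179.0]
wrist_force: [0.6, -0.2, -1.4]
opening: 0.0601
```

Request:
{"op": "play_rows", "data": {
  "targets": [
    {"fingers":-1,"x":0,"y":0,"z":0.0008,"wx":0,"wy":0,"wz":0},
    {"fingers":-1,"x":0,"y":0,"z":0.0008,"wx":0,"wy":0,"wz":0}
  ]
}}

```text
time: 19.87
ee_pos: [0.5255, -0.169, 0.1432]
tcp_rot: [-180.0, -0.0, 179.0]
wrist_force: [-1.3, 0.8, 4.5]
opening: 0.0605
```

Request:
{"op": "play_rows", "data": {
  "grip_force": 20,
  "targets": [
    {"fingers":-1,"x":0,"y":0,"z":-0.0012,"wx":0,"wy":0,"wz":0},
    {"fingers":0.49,"x":0,"y":0,"z":-0.0012,"wx":0,"wy":0,"wz":0},
    {"fingers":0.49,"x":0,"y":0,"z":-0.0012,"wx":0,"wy":0,"wz":0},
    {"fingers":0.49,"x":0,"y":0,"z":-0.0012,"wx":0,"wy":0,"wz":0}
  ]
}}

```text
time: 20.2
ee_pos: [0.5254, -0.169, 0.1434]
tcp_rot: [-180.0, -0.1, 179.0]
wrist_force: [0.7, -0.5, 0.2]
opening: 0.0635
```

```bash
python3 - <<'E'
from h import *
R,p,o=tool(); print(o['time'],p,o['tcp_rot'],o['wrist_force'],o['opening'])
w,_=bot.camera('wrist')
cv2.imwrite('pics/w14.png',w[200:400,140:420].repeat(2,0).repeat(2,1))
E
```

```text
20.2 [ 0.52538787 -0.16896098  0.14344316] [-1.79985023e+02 -9.38207101e-02  1.79019533e+02] [ 0.6813485  -0.47184344  0.22111929] 0.06345774331791745
```

View pics/w14.png

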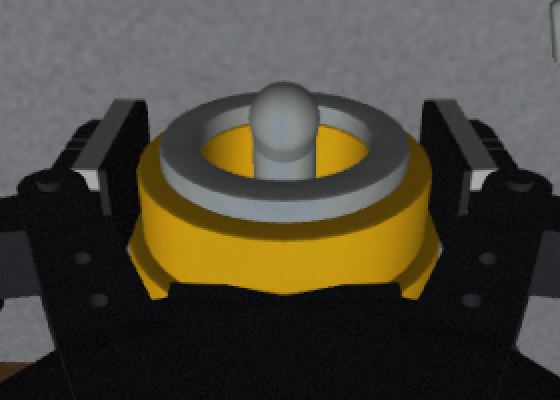

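Yellow hangs freely and centred. I'll slide it back, then feel for the stop.

Request:
{"op": "play_rows", "data": {
  "targets": [
    {"fingers":0.49,"x":-0.006,"y":0,"z":0,"wx":0,"wy":0,"wz":0},
    {"fingers":0.49,"x":-0.012,"y":0,"z":0,"wx":0,"wy":0,"wz":0},
    {"fingers":0.49,"x":-0.018,"y":0,"z":0,"wx":0,"wy":0,"wz":0},
    {"fingers":0.49,"x":-0.024,"y":0,"z":0,"wx":0,"wy":0,"wz":0},
    {"fingers":0.49,"x":-0.028,"y":0,"z":0,"wx":0,"wy":0,"wz":0},
    {"fingers":0.49,"x":-0.03,"y":0,"z":0,"wx":0,"wy":0,"wz":0},
    {"fingers":0.49,"x":-0.03,"y":0,"z":0,"wx":0,"wy":0,"wz":0}
  ]
}}

```text
time: 20.83
ee_pos: [0.5559, -0.1694, 0.1432]
tcp_rot: [-180.0, -0.1, 179.0]
wrist_force: [0.5, -0.0, 0.6]
opening: 0.0639
```

Request:
{"op": "play_rows", "data": {
  "targets": [
    {"fingers":0.49,"x":-0.001,"y":0,"z":0,"wx":0,"wy":0,"wz":0},
    {"fingers":0.49,"x":-0.002,"y":0,"z":0,"wx":0,"wy":0,"wz":0},
    {"fingers":0.49,"x":-0.002,"y":0,"z":0,"wx":0,"wy":0,"wz":0}
  ]
}}

```text
time: 21.08
ee_pos: [0.5573, -0.1695, 0.1433]
tcp_rot: [-180.0, -0.1, 179.0]
wrist_force: [0.7, -0.2, -0.1]
opening: 0.0635
```

Request:
{"op": "play_rows", "data": {
  "targets": [
    {"fingers":0.49,"x":-0.001,"y":0,"z":0,"wx":0,"wy":0,"wz":0},
    {"fingers":0.49,"x":-0.002,"y":0,"z":0,"wx":0,"wy":0,"wz":0},
    {"fingers":0.49,"x":-0.002,"y":0,"z":0,"wx":0,"wy":0,"wz":0}
  ]
}}

```text
time: 21.33
ee_pos: [0.5594, -0.1695, 0.1434]
tcp_rot: [-180.0, -0.1, 179.0]
wrist_force: [-0.6, -0.5, 0.1]
opening: 0.0637
```

Request:
{"op": "play_rows", "data": {
  "targets": [
    {"fingers":0.49,"x":-0.001,"y":0,"z":0,"wx":0,"wy":0,"wz":0},
    {"fingers":0.49,"x":-0.002,"y":0,"z":0,"wx":0,"wy":0,"wz":0},
    {"fingers":0.49,"x":-0.002,"y":0,"z":0,"wx":0,"wy":0,"wz":0}
  ]
}}

```text
time: 21.58
ee_pos: [0.5615, -0.1696, 0.1434]
tcp_rot: [-180.0, -0.1, 179.0]
wrist_force: [-0.4, -0.2, -0.8]
opening: 0.0633
```

Request:
{"op": "play_rows", "data": {
  "targets": [
    {"fingers":0.49,"x":-0.001,"y":0,"z":0,"wx":0,"wy":0,"wz":0},
    {"fingers":0.49,"x":-0.001,"y":0,"z":0,"wx":0,"wy":0,"wz":0}
  ]
}}

```text
time: 21.75
ee_pos: [0.5624, -0.1696, 0.1434]
tcp_rot: [-180.0, -0.1, 179.0]
wrist_force: [-1.5, 0.4, -0.4]
opening: 0.0633
```

Request:
{"op": "play_rows", "data": {
  "targets": [
    {"fingers":0.49,"x":-0.001,"y":0,"z":0,"wx":0,"wy":0,"wz":0},
    {"fingers":0.49,"x":-0.001,"y":0,"z":0,"wx":0,"wy":0,"wz":0}
  ]
}}

```text
time: 21.92
ee_pos: [0.5632, -0.1696, 0.1434]
tcp_rot: [-180.0, -0.1, 179.0]
wrist_force: [-1.9, 0.9, 0.4]
opening: 0.0637
```

Request:
{"op": "play_rows", "data": {
  "targets": [
    {"fingers":0.49,"x":-0.001,"y":0,"z":0,"wx":0,"wy":0,"wz":0},
    {"fingers":0.49,"x":-0.001,"y":0,"z":0,"wx":0,"wy":0,"wz":0}
  ]
}}

```text
time: 22.08
ee_pos: [0.5637, -0.1696, 0.1434]
tcp_rot: [-180.0, -0.2, 179.0]
wrist_force: [-5.6, 0.1, 1.5]
opening: 0.0637
```

Request:
{"op": "play_rows", "data": {
  "targets": [
    {"fingers":0.49,"x":-0.001,"y":0,"z":0,"wx":0,"wy":0,"wz":0},
    {"fingers":0.49,"x":-0.001,"y":0,"z":0,"wx":0,"wy":0,"wz":0},
    {"fingers":0.49,"x":-0.001,"y":0,"z":0,"wx":0,"wy":0,"wz":0}
  ]
}}

```text
time: 22.33
ee_pos: [0.5643, -0.1696, 0.1434]
tcp_rot: [-180.0, -0.2, 179.0]
wrist_force: [-9.0, 0.4, 2.3]
opening: 0.0638
```

Request:
{"op": "play_rows", "data": {
  "targets": [
    {"fingers":0.49,"x":-0.001,"y":0,"z":0,"wx":0,"wy":0,"wz":0},
    {"fingers":0.49,"x":-0.001,"y":0,"z":0,"wx":0,"wy":0,"wz":0},
    {"fingers":0.49,"x":-0.001,"y":0,"z":0,"wx":0,"wy":0,"wz":0}
  ]
}}

```text
time: 22.58
ee_pos: [0.5648, -0.1696, 0.1433]
tcp_rot: [-180.0, -0.3, 179.0]
wrist_force: [-9.5, 1.4, 2.8]
opening: 0.0636
```

Request:
{"op": "play_rows", "data": {
  "targets": [
    {"fingers":0.49,"x":-0.001,"y":0,"z":0,"wx":0,"wy":0,"wz":0},
    {"fingers":0.49,"x":-0.001,"y":0,"z":0,"wx":0,"wy":0,"wz":0},
    {"fingers":0.49,"x":-0.001,"y":0,"z":0,"wx":0,"wy":0,"wz":0}
  ]
}}

```text
time: 22.83
ee_pos: [0.5653, -0.1695, 0.1433]
tcp_rot: [-180.0, -0.3, 179.0]
wrist_force: [-13.1, 1.3, 4.5]
opening: 0.0634
```

```bash
python3 - <<'E'
from h import *
R,p,o=tool(); print(o['time'],p,o['wrist_force'])
s,_=bot.camera('scene')
cv2.imwrite('pics/s15.png',cv2.resize(s[120:200,180:280],None,fx=5,fy=5,interpolation=cv2.INTER_CUBIC))
E
```

```text
22.8333 [ 0.56533903 -0.16954832  0.14332753] [-13.11443995   1.27730114   4.53453724]
```

View pics/s15.png

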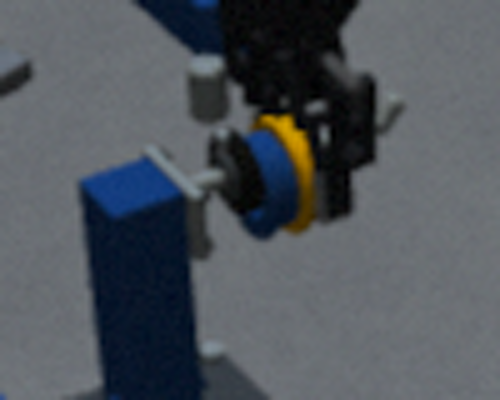

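Yellow is against blue at 13 N, 2.7 mm past contact. I'll back off, open and rise.

Request:
{"op": "play_rows", "data": {
  "targets": [
    {"fingers":0.49,"x":0.002,"y":0,"z":0,"wx":0,"wy":0,"wz":0},
    {"fingers":0.49,"x":0.006,"y":0,"z":0,"wx":0,"wy":0,"wz":0},
    {"fingers":1,"x":0.009,"y":0,"z":0,"wx":0,"wy":0,"wz":0},
    {"fingers":1,"x":0.009,"y":0,"z":0,"wx":0,"wy":0,"wz":0},
    {"fingers":1,"x":0.009,"y":0,"z":0,"wx":0,"wy":0,"wz":0},
    {"fingers":1,"x":0.009,"y":0,"z":-0.02,"wx":0,"wy":0,"wz":0},
    {"fingers":1,"x":0.009,"y":0,"z":-0.05,"wx":0,"wy":0,"wz":0},
    {"fingers":1,"x":0.009,"y":0,"z":-0.09,"wx":0,"wy":0,"wz":0},
    {"fingers":1,"x":0.009,"y":0,"z":-0.1,"wx":0,"wy":0,"wz":0},
    {"fingers":1,"x":0.009,"y":0,"z":-0.1,"wx":0,"wy":0,"wz":0}
  ]
}}

```text
time: 23.72
ee_pos: [0.5598, -0.1698, 0.2476]
tcp_rot: [-179.9, 0.3, 179.0]
wrist_force: [-0.3, -0.8, -0.6]
opening: 0.0855
```

```bash
cat > stack.py <<'E'
from cloud import *
def stack(f):
    c=bot.get_calibration('wrist'); w,d=bot.camera('wrist')
    np.savez(f+'.npz',d=d,**{k:np.array(v) for k,v in c.items()}); cv2.imwrite(f+'.png',w)
    P,d,c=cloud(f+'.npz'); hsv=cv2.cvtColor(w,cv2.COLOR_BGR2HSV)
    for n,lo,hi in (('blue',(100,120,40),(125,255,255)),('yellow',(18,140,60),(32,255,255)),('red',(0,150,40),(6,255,255))):
        m=(cv2.inRange(hsv,lo,hi)>0)&(d>0)&(P[...,2]>.1)&(P[...,2]<.2)&(abs(P[...,1]+.17)<.05)&(P[...,0]<.62)
        q=P[m]
        if len(q): print(n,len(q),np.percentile(q,[1,99],axis=0).round(4).tolist())
E
python3 - <<'E'
from stack import *
stack('pics/w16')
goto([.594,.1401,.15],193.2)
E
```

```text
blue 1868 [[0.5834, -0.1991, 0.1545], [0.6001, -0.1405, 0.186]]
yellow 3310 [[0.5577, -0.2008, 0.1387], [0.5796, -0.1381, 0.1888]]
shift [-0.0291  0.3105  0.0949] turn [ -0.08   0.09 -14.18] dist 0.326
```

View pics/w16.png

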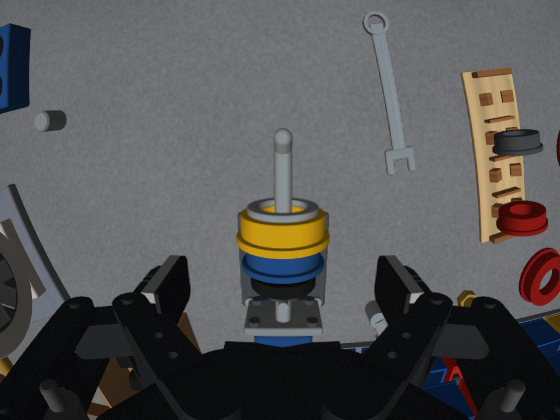

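Yellow's back is at 0.5797, where blue's band begins, so it is fully home over the nose. Now red.

Request:
{"op": "play_rows", "data": {
  "targets": [
    {"fingers":1,"x":-0.029,"y":0.3108,"z":0.095,"wx":0,"wy":0,"wz":-14.2},
    {"fingers":1,"x":-0.029,"y":0.3108,"z":0.095,"wx":0,"wy":0,"wz":-14.2},
    {"fingers":1,"x":-0.029,"y":0.3108,"z":0.095,"wx":0,"wy":0,"wz":-14.2},
    {"fingers":1,"x":-0.029,"y":0.3108,"z":0.095,"wx":0,"wy":0,"wz":-14.2},
    {"fingers":1,"x":-0.029,"y":0.3108,"z":0.095,"wx":0,"wy":0,"wz":-14.2},
    {"fingers":1,"x":-0.029,"y":0.3108,"z":0.095,"wx":0,"wy":0,"wz":-14.2},
    {"fingers":1,"x":-0.029,"y":0.3108,"z":0.095,"wx":0,"wy":0,"wz":-14.2},
    {"fingers":1,"x":-0.029,"y":0.3108,"z":0.095,"wx":0,"wy":0,"wz":-14.2},
    {"fingers":1,"x":-0.029,"y":0.3108,"z":0.095,"wx":0,"wy":0,"wz":-14.2},
    {"fingers":1,"x":-0.029,"y":0.3108,"z":0.095,"wx":0,"wy":0,"wz":-14.2},
    {"fingers":1,"x":-0.029,"y":0.3108,"z":0.095,"wx":0,"wy":0,"wz":-14.2},
    {"fingers":1,"x":-0.029,"y":0.3108,"z":0.095,"wx":0,"wy":0,"wz":-14.2},
    {"fingers":1,"x":-0.029,"y":0.3108,"z":0.095,"wx":0,"wy":0,"wz":-14.2}
  ]
}}

```text
time: 24.85
ee_pos: [0.5928, 0.1396, 0.1486]
tcp_rot: [180.0, -0.1, -166.9]
wrist_force: [-0.1, 0.2, -0.9]
opening: 0.0853
```

```bash
python3 - <<'E'
from cloud import *
R,p,o=tool(); print(o['time'],p,o['tcp_rot'])
w,d=bot.camera('wrist'); cv2.imwrite('pics/w17.png',w)
goto([.5942,.1401,.041],193.2)
E
```

```text
24.85 [0.59281611 0.13958507 0.14860514] [ 1.79994192e+02 -6.96148349e-02 -1.66872529e+02]
shift [-1.600e-03  1.000e-04  1.077e-01] turn [ 0.01 -0.06 -0.07] dist 0.108
```

View pics/w17.png

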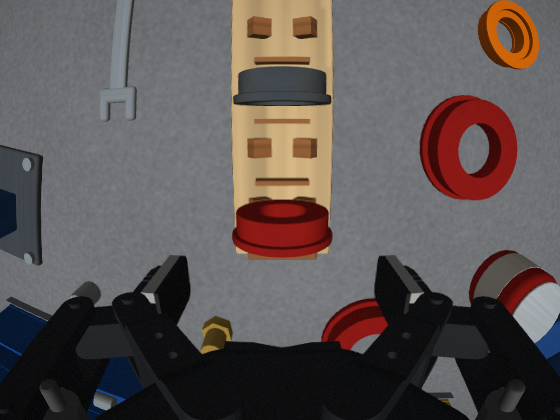

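Red is centred ahead of the pads (282,228), and the loose reds and the brass fitting are clear. I'll descend.

Request:
{"op": "play_rows", "data": {
  "targets": [
    {"fingers":1,"x":-0.001,"y":0,"z":0.03,"wx":0,"wy":0,"wz":0},
    {"fingers":1,"x":-0.001,"y":0,"z":0.06,"wx":0,"wy":0,"wz":0},
    {"fingers":1,"x":-0.001,"y":0,"z":0.085,"wx":0,"wy":0,"wz":0},
    {"fingers":1,"x":-0.001,"y":0,"z":0.1,"wx":0,"wy":0,"wz":0},
    {"fingers":1,"x":-0.001,"y":0,"z":0.109,"wx":0,"wy":0,"wz":0},
    {"fingers":1,"x":-0.001,"y":0,"z":0.109,"wx":0,"wy":0,"wz":0},
    {"fingers":1,"x":-0.001,"y":0,"z":0.109,"wx":0,"wy":0,"wz":0}
  ]
}}

```text
time: 25.48
ee_pos: [0.5937, 0.1405, 0.04]
tcp_rot: [180.0, -0.1, -166.8]
wrist_force: [-0.6, -0.5, 1.0]
opening: 0.0853
```

```bash
python3 - <<'E'
from cloud import *
R,p,o=tool(); print(o['time'],p,o['tcp_rot'],o['wrist_force'])
w,d=bot.camera('wrist'); cv2.imwrite('pics/w18.png',w)
goto([.5942,.1401,.041],193.2)
E
```

```text
25.4833 [0.59372006 0.14054279 0.04001706] [ 1.79988119e+02 -6.59736058e-02 -1.66821982e+02] [-0.59058779 -0.50838542  1.02176711]
shift [ 0.0001 -0.0007 -0.0003] turn [ 0.01  0.   -0.01] dist 0.001
```

View pics/w18.png

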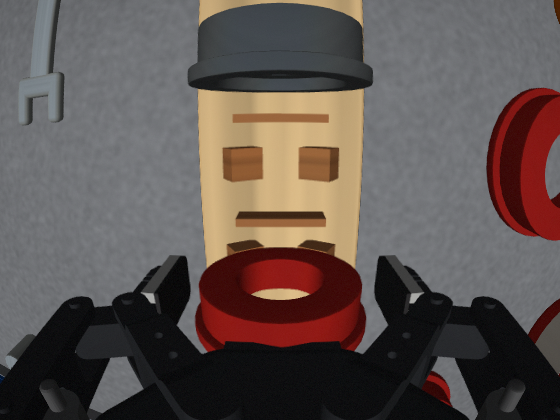

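Request:
{"op": "play_rows", "data": {
  "grip_force": 40,
  "targets": [
    {"fingers":-1,"x":0,"y":-0.0005,"z":-0.0005,"wx":0,"wy":0,"wz":0},
    {"fingers":-1,"x":0,"y":-0.0005,"z":-0.0005,"wx":0,"wy":0,"wz":0},
    {"fingers":-1,"x":0,"y":-0.0005,"z":-0.0005,"wx":0,"wy":0,"wz":0},
    {"fingers":-1,"x":0,"y":-0.0005,"z":-0.0005,"wx":0,"wy":0,"wz":0},
    {"fingers":-1,"x":0,"y":-0.0005,"z":-0.0005,"wx":0,"wy":0,"wz":0},
    {"fingers":-1,"x":0,"y":-0.0005,"z":-0.01,"wx":0,"wy":0,"wz":0},
    {"fingers":-1,"x":0,"y":-0.0005,"z":-0.03,"wx":0,"wy":0,"wz":0},
    {"fingers":-1,"x":0,"y":-0.0005,"z":-0.06,"wx":0,"wy":0,"wz":0},
    {"fingers":-1,"x":0,"y":-0.0005,"z":-0.1,"wx":0,"wy":0,"wz":0},
    {"fingers":-1,"x":0,"y":-0.0005,"z":-0.12,"wx":0,"wy":0,"wz":0},
    {"fingers":-1,"x":0,"y":-0.0005,"z":-0.12,"wx":0,"wy":0,"wz":0},
    {"fingers":-1,"x":0,"y":-0.0005,"z":-0.12,"wx":0,"wy":0,"wz":0}
  ]
}}

```text
time: 26.53
ee_pos: [0.5943, 0.1408, 0.1609]
tcp_rot: [180.0, 0.1, -166.8]
wrist_force: [0.5, 0.1, -3.6]
opening: 0.0658
```

```bash
python3 - <<'E'
from ringpos import *
R,p,o=tool(); print(o['time'],p,o['tcp_rot'],o['wrist_force'])
goto([.455,-.1675,.160],179)
E
```

```text
26.5333 [0.59430116 0.1408078  0.16090969] [ 1.79973032e+02  5.31495465e-02 -1.66767383e+02] [ 0.47251087  0.10882179 -3.60209996]
shift [ 0.2062 -0.2682  0.0006] turn [ 0.03  0.05 14.23] dist 0.338
```

Request:
{"op": "play_rows", "data": {
  "targets": [
    {"fingers":-1,"x":0.206,"y":-0.12,"z":0,"wx":0,"wy":0,"wz":14.2},
    {"fingers":-1,"x":0.206,"y":-0.12,"z":0,"wx":0,"wy":0,"wz":14.2},
    {"fingers":-1,"x":0.206,"y":-0.12,"z":0,"wx":0,"wy":0,"wz":14.2},
    {"fingers":-1,"x":0.206,"y":-0.12,"z":0,"wx":0,"wy":0,"wz":14.2},
    {"fingers":-1,"x":0.206,"y":-0.12,"z":0,"wx":0,"wy":0,"wz":14.2},
    {"fingers":-1,"x":0.206,"y":-0.268,"z":0,"wx":0,"wy":0,"wz":14.2},
    {"fingers":-1,"x":0.206,"y":-0.268,"z":0,"wx":0,"wy":0,"wz":14.2},
    {"fingers":-1,"x":0.206,"y":-0.268,"z":0,"wx":0,"wy":0,"wz":14.2},
    {"fingers":-1,"x":0.206,"y":-0.268,"z":0,"wx":0,"wy":0,"wz":14.2},
    {"fingers":-1,"x":0.206,"y":-0.268,"z":0,"wx":0,"wy":0,"wz":14.2},
    {"fingers":-1,"x":0.206,"y":-0.268,"z":0,"wx":0,"wy":0,"wz":14.2},
    {"fingers":-1,"x":0.206,"y":-0.268,"z":0,"wx":0,"wy":0,"wz":14.2},
    {"fingers":-1,"x":0.206,"y":-0.268,"z":0,"wx":0,"wy":0,"wz":14.2}
  ]
}}

```text
time: 27.62
ee_pos: [0.4541, -0.1665, 0.1587]
tcp_rot: [180.0, -0.2, 179.1]
wrist_force: [-0.4, 0.2, -2.3]
opening: 0.0661
```

```bash
python3 - <<'E'
from ringpos import *
R,p,o=tool(); print(o['time'],p,o['tcp_rot'],o['wrist_force'])
c=bot.get_calibration('wrist');im,d=bot.camera('wrist')
np.savez('pics/w19.npz',d=d,**{k:np.array(v) for k,v in c.items()})
cv2.imwrite('pics/w19.png',im)
ringpos('pics/w19',p,0,0)
goto([.455,-.1675,.160],179)
E
```

```text
27.6167 [ 0.45412278 -0.16647377  0.15872312] [179.9644572   -0.18345018 179.08005959] [-0.36462971  0.19668123 -2.25617329]
-0.014 215 ztop-tcp 0.0937 ymean-tcp -0.0031
-0.011 8192 ztop-tcp 0.0917 ymean-tcp -0.0015
-0.008 266 ztop-tcp 0.0902 ymean-tcp 0.0161
-0.005 4603 ztop-tcp 0.0433 ymean-tcp 0.0001
-0.002 1163 ztop-tcp 0.0443 ymean-tcp 0.0
0.001 1000 ztop-tcp 0.0443 ymean-tcp 0.0011
0.004 978 ztop-tcp 0.0444 ymean-tcp -0.0003
0.007 623 ztop-tcp 0.0441 ymean-tcp 0.0007
0.01 269 ztop-tcp 0.0395 ymean-tcp -0.0071
0.013 177 ztop-tcp 0.0397 ymean-tcp 0.0053
shift [-0.0007 -0.0012 -0.0009] turn [ 0.02 -0.15  0.11] dist 0.002
```

View pics/w19.png

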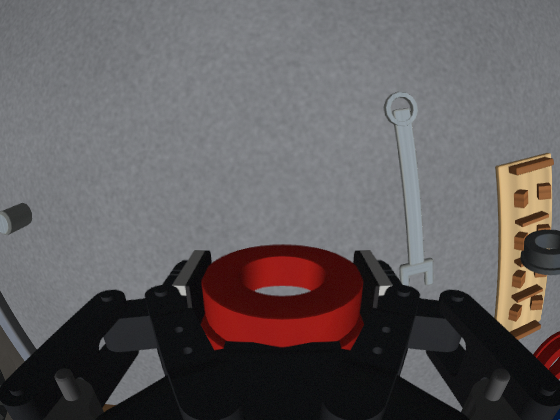

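Red is held square and level. I'll thread it.

Request:
{"op": "play_rows", "data": {
  "targets": [
    {"fingers":-1,"x":0,"y":-0.0006,"z":-0.002,"wx":0,"wy":0,"wz":0},
    {"fingers":-1,"x":-0.008,"y":-0.0006,"z":-0.002,"wx":0,"wy":0,"wz":0},
    {"fingers":-1,"x":-0.016,"y":-0.0006,"z":-0.002,"wx":0,"wy":0,"wz":0},
    {"fingers":-1,"x":-0.024,"y":-0.0006,"z":-0.002,"wx":0,"wy":0,"wz":0},
    {"fingers":-1,"x":-0.034,"y":-0.0006,"z":-0.002,"wx":0,"wy":0,"wz":0},
    {"fingers":-1,"x":-0.044,"y":-0.0006,"z":-0.002,"wx":0,"wy":0,"wz":0},
    {"fingers":-1,"x":-0.056,"y":-0.0006,"z":-0.002,"wx":0,"wy":0,"wz":0},
    {"fingers":-1,"x":-0.066,"y":-0.0006,"z":-0.002,"wx":0,"wy":0,"wz":0},
    {"fingers":-1,"x":-0.067,"y":-0.0006,"z":-0.002,"wx":0,"wy":0,"wz":0},
    {"fingers":-1,"x":-0.067,"y":-0.0006,"z":-0.002,"wx":0,"wy":0,"wz":0}
  ]
}}

```text
time: 28.5
ee_pos: [0.522, -0.1692, 0.1609]
tcp_rot: [180.0, -0.2, 179.0]
wrist_force: [-0.1, -0.5, -2.4]
opening: 0.0659
```

```bash
python3 - <<'E'
from h import *
R,p,o=tool(); print(o['time'],p,o['tcp_rot'],o['wrist_force'],o['torque'],o['opening'])
s,_=bot.camera('scene')
cv2.imwrite('pics/s20.png',cv2.resize(s[110:230,170:330],None,fx=4,fy=4))
E
```

```text
28.5 [ 0.5220093  -0.16918255  0.16094599] [ 1.79998367e+02 -1.54727022e-01  1.79044269e+02] [-0.09259931 -0.5344192  -2.36386947] [0.0634393  0.01554426 0.01898894] 0.06590934612883306
```

View pics/s20.png

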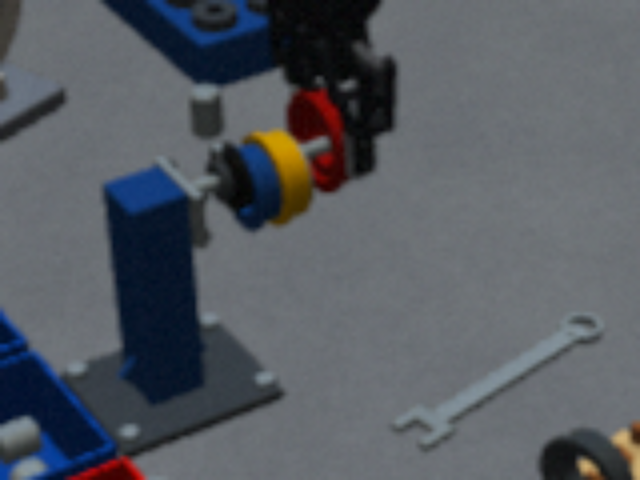

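Red is threaded, and yellow and blue sit undisturbed. I'll lower it.

Request:
{"op": "play_rows", "data": {
  "targets": [
    {"fingers":-1,"x":0,"y":0.0005,"z":0.004,"wx":0,"wy":0,"wz":0},
    {"fingers":-1,"x":0,"y":0.0005,"z":0.009,"wx":0,"wy":0,"wz":0},
    {"fingers":-1,"x":0,"y":0.0005,"z":0.013,"wx":0,"wy":0,"wz":0},
    {"fingers":-1,"x":0,"y":0.0005,"z":0.016,"wx":0,"wy":0,"wz":0},
    {"fingers":-1,"x":0,"y":0.0005,"z":0.016,"wx":0,"wy":0,"wz":0},
    {"fingers":-1,"x":0,"y":0.0005,"z":0.016,"wx":0,"wy":0,"wz":0}
  ]
}}

```text
time: 29.05
ee_pos: [0.5212, -0.1687, 0.1453]
tcp_rot: [-180.0, -0.1, 179.0]
wrist_force: [0.2, 0.2, -2.3]
opening: 0.0658
```

Request:
{"op": "play_rows", "data": {
  "targets": [
    {"fingers":-1,"x":0,"y":0,"z":0.001,"wx":0,"wy":0,"wz":0},
    {"fingers":-1,"x":0,"y":0,"z":0.001,"wx":0,"wy":0,"wz":0}
  ]
}}

```text
time: 29.22
ee_pos: [0.5215, -0.1688, 0.1446]
tcp_rot: [-180.0, -0.1, 179.0]
wrist_force: [0.1, 0.1, -2.5]
opening: 0.0658
```

Request:
{"op": "play_rows", "data": {
  "targets": [
    {"fingers":-1,"x":0,"y":0,"z":0.0008,"wx":0,"wy":0,"wz":0},
    {"fingers":-1,"x":0,"y":0,"z":0.0008,"wx":0,"wy":0,"wz":0}
  ]
}}

```text
time: 29.38
ee_pos: [0.5216, -0.1688, 0.1442]
tcp_rot: [-180.0, -0.1, 179.0]
wrist_force: [-0.8, -0.7, -0.3]
opening: 0.0659
```

Request:
{"op": "play_rows", "data": {
  "targets": [
    {"fingers":-1,"x":0,"y":0,"z":0.0006,"wx":0,"wy":0,"wz":0},
    {"fingers":-1,"x":0,"y":0,"z":0.0006,"wx":0,"wy":0,"wz":0}
  ]
}}

```text
time: 29.55
ee_pos: [0.5216, -0.1688, 0.1441]
tcp_rot: [-180.0, -0.0, 179.0]
wrist_force: [-2.5, 2.0, 4.7]
opening: 0.0661
```

Request:
{"op": "play_rows", "data": {
  "grip_force": 20,
  "targets": [
    {"fingers":-1,"x":0,"y":0,"z":-0.001,"wx":0,"wy":0,"wz":0},
    {"fingers":0.63,"x":0,"y":0,"z":-0.001,"wx":0,"wy":0,"wz":0},
    {"fingers":0.63,"x":0,"y":0,"z":-0.001,"wx":0,"wy":0,"wz":0},
    {"fingers":0.63,"x":0,"y":0,"z":-0.001,"wx":0,"wy":0,"wz":0}
  ]
}}

```text
time: 29.88
ee_pos: [0.5215, -0.1688, 0.1441]
tcp_rot: [-180.0, -0.1, 179.0]
wrist_force: [0.3, 0.3, 0.5]
opening: 0.0696
```

```bash
python3 - <<'E'
from h import *
R,p,o=tool(); print(o['time'],p,o['tcp_rot'],o['wrist_force'],o['opening'])
w,_=bot.camera('wrist')
cv2.imwrite('pics/w21.png',w[200:400,140:420].repeat(2,0).repeat(2,1))
E
```

```text
29.8833 [ 0.5215357  -0.16879438  0.14407205] [-1.79983538e+02 -9.10153054e-02  1.79020393e+02] [0.31217119 0.26488407 0.52323127] 0.0695849085677929
```

View pics/w21.png

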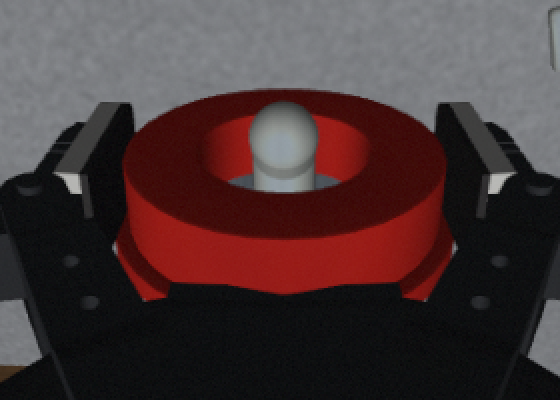

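Red hangs centred on the rod. I'll slide it and feel for the stop, expected near TCP x 0.541.

Request:
{"op": "play_rows", "data": {
  "targets": [
    {"fingers":0.63,"x":-0.004,"y":0,"z":0,"wx":0,"wy":0,"wz":0},
    {"fingers":0.63,"x":-0.008,"y":0,"z":0,"wx":0,"wy":0,"wz":0},
    {"fingers":0.63,"x":-0.011,"y":0,"z":0,"wx":0,"wy":0,"wz":0},
    {"fingers":0.63,"x":-0.013,"y":0,"z":0,"wx":0,"wy":0,"wz":0},
    {"fingers":0.63,"x":-0.013,"y":0,"z":0,"wx":0,"wy":0,"wz":0}
  ]
}}

```text
time: 30.35
ee_pos: [0.535, -0.169, 0.1439]
tcp_rot: [-180.0, -0.1, 179.0]
wrist_force: [-0.1, -0.2, 0.3]
opening: 0.0695
```

Request:
{"op": "play_rows", "data": {
  "targets": [
    {"fingers":0.63,"x":-0.001,"y":0,"z":0,"wx":0,"wy":0,"wz":0},
    {"fingers":0.63,"x":-0.002,"y":0,"z":0,"wx":0,"wy":0,"wz":0},
    {"fingers":0.63,"x":-0.002,"y":0,"z":0,"wx":0,"wy":0,"wz":0}
  ]
}}

```text
time: 30.6
ee_pos: [0.5365, -0.169, 0.1439]
tcp_rot: [-180.0, -0.1, 179.0]
wrist_force: [-0.6, -0.3, -0.2]
opening: 0.0696
```

Request:
{"op": "play_rows", "data": {
  "targets": [
    {"fingers":0.63,"x":-0.001,"y":0,"z":0,"wx":0,"wy":0,"wz":0},
    {"fingers":0.63,"x":-0.002,"y":0,"z":0,"wx":0,"wy":0,"wz":0},
    {"fingers":0.63,"x":-0.002,"y":0,"z":0,"wx":0,"wy":0,"wz":0}
  ]
}}

```text
time: 30.85
ee_pos: [0.5386, -0.169, 0.144]
tcp_rot: [-180.0, -0.1, 179.0]
wrist_force: [-1.1, 0.1, 0.1]
opening: 0.0692
```

Request:
{"op": "play_rows", "data": {
  "targets": [
    {"fingers":0.63,"x":-0.001,"y":0,"z":0,"wx":0,"wy":0,"wz":0},
    {"fingers":0.63,"x":-0.001,"y":0,"z":0,"wx":0,"wy":0,"wz":0}
  ]
}}

```text
time: 31.02
ee_pos: [0.5396, -0.1691, 0.144]
tcp_rot: [-180.0, -0.1, 179.0]
wrist_force: [-0.6, 0.4, 0.3]
opening: 0.0692
```

Request:
{"op": "play_rows", "data": {
  "targets": [
    {"fingers":0.63,"x":-0.001,"y":0,"z":0,"wx":0,"wy":0,"wz":0},
    {"fingers":0.63,"x":-0.001,"y":0,"z":0,"wx":0,"wy":0,"wz":0}
  ]
}}

```text
time: 31.18
ee_pos: [0.5406, -0.1691, 0.144]
tcp_rot: [-180.0, -0.1, 179.0]
wrist_force: [-0.3, -0.5, -0.5]
opening: 0.0694
```

Request:
{"op": "play_rows", "data": {
  "targets": [
    {"fingers":0.63,"x":-0.001,"y":0,"z":0,"wx":0,"wy":0,"wz":0},
    {"fingers":0.63,"x":-0.001,"y":0,"z":0,"wx":0,"wy":0,"wz":0}
  ]
}}

```text
time: 31.35
ee_pos: [0.5414, -0.1691, 0.144]
tcp_rot: [-180.0, -0.1, 179.0]
wrist_force: [-2.3, 0.7, -0.2]
opening: 0.0697
```

Request:
{"op": "play_rows", "data": {
  "targets": [
    {"fingers":0.63,"x":-0.001,"y":0,"z":0,"wx":0,"wy":0,"wz":0},
    {"fingers":0.63,"x":-0.001,"y":0,"z":0,"wx":0,"wy":0,"wz":0}
  ]
}}

```text
time: 31.52
ee_pos: [0.5417, -0.1691, 0.144]
tcp_rot: [-180.0, -0.2, 179.0]
wrist_force: [-6.5, -0.7, 1.7]
opening: 0.0694
```

Request:
{"op": "play_rows", "data": {
  "targets": [
    {"fingers":0.63,"x":-0.001,"y":0,"z":0,"wx":0,"wy":0,"wz":0},
    {"fingers":0.63,"x":-0.001,"y":0,"z":0,"wx":0,"wy":0,"wz":0}
  ]
}}

```text
time: 31.68
ee_pos: [0.5422, -0.1691, 0.1439]
tcp_rot: [-180.0, -0.3, 179.0]
wrist_force: [-8.4, 0.5, 3.1]
opening: 0.0697
```

Request:
{"op": "play_rows", "data": {
  "targets": [
    {"fingers":0.63,"x":-0.001,"y":0,"z":0,"wx":0,"wy":0,"wz":0},
    {"fingers":0.63,"x":-0.001,"y":0,"z":0,"wx":0,"wy":0,"wz":0}
  ]
}}

```text
time: 31.85
ee_pos: [0.5427, -0.169, 0.144]
tcp_rot: [-180.0, -0.3, 179.0]
wrist_force: [-12.9, 0.6, 3.8]
opening: 0.0697
```

Request:
{"op": "play_rows", "data": {
  "targets": [
    {"fingers":0.63,"x":-0.001,"y":0,"z":0,"wx":0,"wy":0,"wz":0},
    {"fingers":0.63,"x":-0.001,"y":0,"z":0,"wx":0,"wy":0,"wz":0},
    {"fingers":0.63,"x":-0.001,"y":0,"z":0,"wx":0,"wy":0,"wz":0}
  ]
}}

```text
time: 32.1
ee_pos: [0.5433, -0.1691, 0.1439]
tcp_rot: [-180.0, -0.4, 179.0]
wrist_force: [-15.0, 0.1, 5.0]
opening: 0.0695
```

```bash
python3 - <<'E'
from h import *
for i in range(2):
    R,p,o=tool(); print(o['time'],p,o['wrist_force'])
    s,_=bot.camera('scene')
E
```

```text
32.1 [ 0.54327948 -0.1690597   0.14394953] [-14.99973941   0.11588048   4.95631933]
32.15 [ 0.54326715 -0.16904768  0.14393536] [-14.79357457   1.08907032   4.61455349]
```

Firmly home at 15 N, about 2.4 mm past contact. I'll back off, open and leave.

Request:
{"op": "play_rows", "data": {
  "targets": [
    {"fingers":0.63,"x":0.002,"y":0,"z":0,"wx":0,"wy":0,"wz":0},
    {"fingers":0.63,"x":0.006,"y":0,"z":0,"wx":0,"wy":0,"wz":0},
    {"fingers":1,"x":0.009,"y":0,"z":0,"wx":0,"wy":0,"wz":0},
    {"fingers":1,"x":0.009,"y":0,"z":0,"wx":0,"wy":0,"wz":0},
    {"fingers":1,"x":0.009,"y":0,"z":0,"wx":0,"wy":0,"wz":0},
    {"fingers":1,"x":0.009,"y":0,"z":0,"wx":0,"wy":0,"wz":0},
    {"fingers":1,"x":0.009,"y":0,"z":-0.02,"wx":0,"wy":0,"wz":0},
    {"fingers":1,"x":0.009,"y":0,"z":-0.05,"wx":0,"wy":0,"wz":0},
    {"fingers":1,"x":0.009,"y":0,"z":-0.09,"wx":0,"wy":0,"wz":0},
    {"fingers":1,"x":0.009,"y":0,"z":-0.13,"wx":0,"wy":0,"wz":0},
    {"fingers":1,"x":0.009,"y":0,"z":-0.13,"wx":0,"wy":0,"wz":0},
    {"fingers":1,"x":0.009,"y":0,"z":-0.13,"wx":0,"wy":0,"wz":0}
  ]
}}

```text
time: 33.2
ee_pos: [0.5378, -0.1693, 0.2768]
tcp_rot: [-179.9, 0.2, 179.0]
wrist_force: [0.6, -0.5, -1.9]
opening: 0.0853
```

```bash
python3 - <<'E'
from stack import *
R,p,o=tool(); print(o['time'],p,o['wrist_force'])
stack('pics/w22')
s,_=bot.camera('scene')
cv2.imwrite('pics/s22.png',cv2.resize(s[110:270,170:370],None,fx=4,fy=3.7))
E
```

```text
33.2 [ 0.53777139 -0.16928108  0.27676946] [ 0.56721493 -0.47888858 -1.88624536]
blue 1373 [[0.5844, -0.1992, 0.1543], [0.6006, -0.1404, 0.186]]
yellow 1889 [[0.5614, -0.2016, 0.1544], [0.58, -0.1374, 0.1889]]
red 3411 [[0.536, -0.2019, 0.1333], [0.5576, -0.1358, 0.1916]]
```

View pics/w22.png

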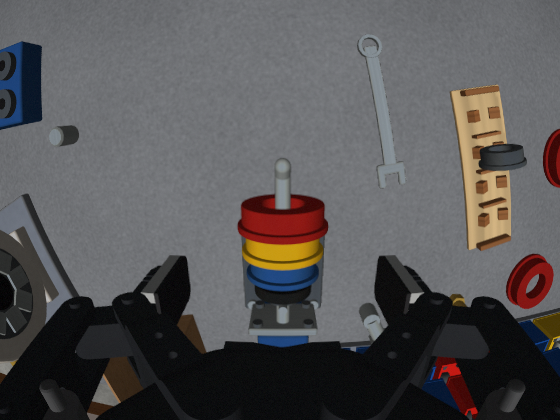

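View pics/s22.png

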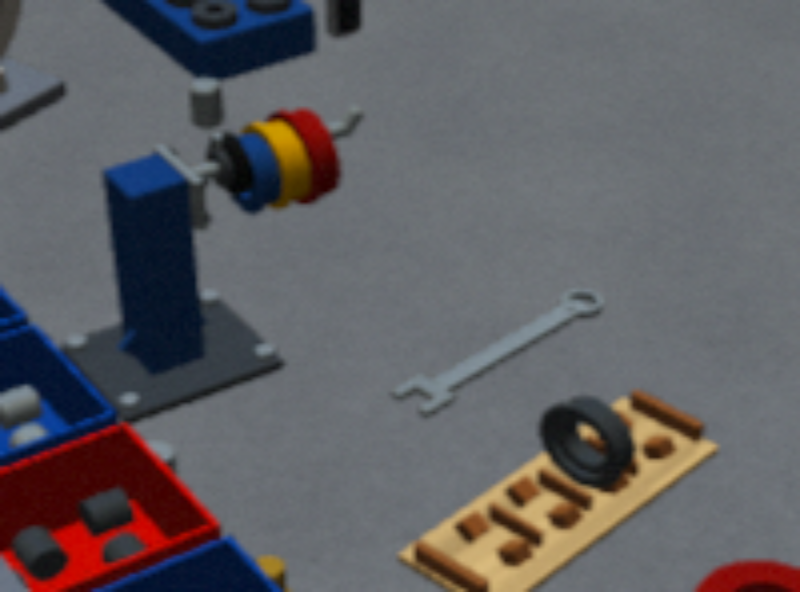

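```bash
python3 - <<'E'
from h import *
print(bot.job_done()); o=bot.get_obs(); print(o['time'],o['wrist_force'])
E
```

```text
the job is handed in; nothing more can be done
None
the job is handed in; nothing more can be done
```

All three rings are back on the hook in order: blue against the bumper, yellow over blue's nose, then red over yellow's. I handed the job in after about 33 s of the 72 s allowed; it reports no verdict.

- **Seating:** I threaded each ring over the tip and lowered it until it touched the rod. I then let it hang freely, slid it back by its flange and pressed until I felt the stop. The last pushes were about 11.7 N for blue, 13 N for yellow and 15 N for red. The highest wrist force I read was about 16 N, against the 30 N limit. I read force only at the end of each move, not continuously.
- **Bumper squeeze:** I estimate 2.4 to 2.7 mm from how far the tool travelled past contact. There was no direct reading. The push on red includes rod friction, so its share on the bumper is uncertain.
- **Final picture:** The last camera view, taken before handing in, put the ring origins at x of about 0.547, 0.569 and 0.590 m. That matches the 22 mm and 21 mm spacings for seated rings.
- **Everything else:** The bare ring is still in its saddle, and the spanner and the loose look-alike rings looked undisturbed. The gripper was open and well above the stack.

None of the checks failed or disagreed.

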